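# Refit the cleaned burner cap and hob knob, then hold the knob in at the lighting position

### The job

This small gas hob has just been cleaned: first set the brass burner cap back on the burner so that it sits flat over the raised centre, and let go of it. Then take the silver control knob by its bar grip, turn it so that its D-shaped bore matches the D-shaped valve shaft (pointer line towards the black off dot) and push it fully home; press the shaft right in before you turn, and keep it pressed in while you turn the knob anticlockwise until its pointer is at the red flame mark. Finish like that, still gripping the knob at the flame mark with the shaft pressed in (as one must until the flame safety valve catches), and leave the other things on the worktop where they are.

Things in the scene. Friction and masses are not known exactly. Their poses are not given: they have to be found in the camera images.
- hob: Fixed single-burner gas hob, steel deck, 240 (x) by 320 (y) mm, deck 55 mm above the worktop. Origin: centre of its underside; x points away from the robot, y to its left. Burner on the left part, bare valve shaft on the right. Nothing on it is over 28 mm above the deck; a white spark electrode (18 mm high) stands 38 mm from the burner axis, towards hob -x -y.
- burner_seat (a point): Centre of the burner's flat round shoulder (57 mm in diameter, 22 mm above the deck) on which the cap's rim rests; axes as the hob's. A raised round spigot, 38 mm in diameter, 5 mm high and bevelled, stands on the shoulder and fits inside the cap with 2 mm of play all round.
- burner_cap: Brass burner cap: a round disc 52 mm in diameter and 13 mm high, lying rim down on the worktop, 0.12 kg. Hollow below: rim 5 mm thick, recess 42 mm in diameter and 5.8 mm deep. Origin: centre of its underside (rim plane). z up. Seated, its origin lies at burner_seat within the play.
- knob: Silver control knob standing bore down, 0.05 kg, 34 mm high. Origin: centre of underside; x: along the black pointer line; z up. Round flange 46 mm wide, top at 10 mm; on it a bar grip 20 mm wide (y), 42 mm long (x), from 10 to 34 mm up. Fingertips at the bar can press on the flange. D bore from below: 13 mm wide, 16 mm deep, flat 3.5 mm from the axis on the pointer (+x) side.
- shaft_end (a point): Centre of the steel valve shaft's upper end, 24 mm above the deck unpressed; moves and turns with the shaft, axis vertical. D-shaped: 12 mm wide, flat 3 mm from the axis, facing this x axis (when off: hob +x, to the black off dot on the deck). End bevelled 0.8 mm. The knob goes on with its x along this x (easily within 0.1 rad); fully home its origin is 16 mm below this point.
- valve_turn (a joint): Turn of the valve shaft, rad: 0 = off (a stop), grows anticlockwise seen from above; red flame mark at 1.05, stop at 1.2; the knob leads the shaft by up to about 0.3 (play). Stiff: turns with about 0.05 N m and stays where it is left.
- valve_press (a joint): Push-in of the valve shaft, m: 0 = out, 0.005 = fully in (a stop). Spring: 3 N to begin, 8 N fully in; it springs back when let go.
- pan_support: Black cast-iron pan support, a 170 mm square grid 28 mm high, set aside on the worktop at the right. Origin: centre of its underside. Leave it.
- scrubber: Round green pot scrubber, 73 mm wide, 29 mm high, behind the small parts. Origin: centre of its underside. Leave it. To its left a fixed microwave, 0.3 m high, stands about 0.1 m or more behind the small parts: keep the arm clear of it.
- mug: Orange mug, 81 mm wide, 101 mm high, at the left. Origin: underside, near its centre. Leave it.
- soap_dispenser: Teal soap dispenser with a pump, 76 mm wide, 172 mm high, at the left. Origin: centre of its underside. Leave it.
Things that resemble listed ones, but are neither listed nor needed, are in the scene too. Several things look just like the burner_cap: the one meant starts farthest to the robot's right. Several things look just like the knob: the one meant starts nearest to the robot's base.

How it is judged (in metres and radians):
On the way, in this order (a step that is already met when the one before it is completed fails the run):
1. the burner cap sits flat on the burner and is let go (horizontal distance between burner_cap and burner_seat below 0.004 m and z of burner_cap in the frame of burner_seat below 0.0025 m and angle between burner_cap's own z axis and vertical below 0.08 rad and contact force between the fingers and burner_cap below 0.1 N), for 0.2 s.
2. the knob is fully home on the valve shaft, flats matched, the valve still off (z of knob in the frame of shaft_end below -0.0145 m and horizontal distance between knob and shaft_end below 0.003 m and angle between knob's own z axis and vertical below 0.12 rad and angle between the x axis of knob and the x axis of shaft_end, either way round below 0.4 rad and value of joint valve_turn below 0.3 rad), for 0.1 s.
At the end, for the whole second after the job is handed in: Knob gripped (over 2 N), home on the shaft (16 mm within 1.5, off axis under 3 mm, upright within 0.12 rad), pointer 0.85 to 1.35 rad from hob x, shaft turned over 0.55 rad and pressed in over 3 mm; cap let go, flat on its seat (within 4 mm, 2.5 mm in height, 0.08 rad); both still (all of step 1 and z of knob in the frame of shaft_end below -0.0145 m and horizontal distance between knob and shaft_end below 0.003 m and angle between knob's own z axis and vertical below 0.12 rad and angle between the x axis of knob and the x axis of shaft_end, either way round below 0.4 rad and value of joint valve_press above 0.003 m and value of joint valve_turn above 0.55 rad and angle between the x axis of knob and the x axis of hob, either way round between 0.85 and 1.35 rad and contact force between the fingers and knob above 2 N and linear speed of each of knob, burner_cap below 0.02 m/s); the arm keeps its last pose, push and grip.
It fails at once if the valve is turned away from off without being pressed in (value of joint valve_turn above 0.4 rad and value of joint valve_press below 0.0015 m).
It fails at once if one of the other things (pan support, scrubber, mug, soap dispenser) is pushed more than 30 mm out of place (distance of any of pan_support, scrubber, mug, soap_dispenser from where it was at the start of the episode above 0.03 m).
It also fails if it takes over 69 s, if anything falls off the work surface, if the arm or the gripper's body presses on something with over 40 N, if the wrist force passes 120 N, or if a joint passes its speed limit or range.

### The arm

A 6-joint arm with a two-finger parallel gripper is mounted at the origin on a cart in front of the work surface, level with it; the furniture and walls round the work are solid. World frame = base frame: x ahead of the robot, y to its left, z up, the work surface at z = 0. Lengths are in mm, angles in rad, forces in N, time in s.
With the tool pointing down it reaches from about 325 to 900 mm from the base axis. Payload 6.1 kg.
Tool frame: the origin (TCP) lies midway between the tips of the shut fingers; the grasp point (between the pads) lies 19 mm behind it; x points along the fingers, z is the direction in which the jaws open and shut, and the axes are right-handed (so a half turn about x gives the same grasp; the last joint's range is limited). The gripper opens to 87 mm and grips with 3 to 60 N. Pads are 19 mm wide; open, the fingers measure 117 mm over their backs; the gripper's body (75 mm by 190 mm) begins 51 mm behind the grasp point.
Start: joints at [-1.383, 0.22, 1.526, -0, 1.395, -0.126], TCP at [192.915, -594.474, 222.538] pointing down, gripper open.
Joint ranges: [-2.98, 2.98], [-0.91, 2.08], [0.09, 2.57], [-1.24, 4.39], [0.2, 2.65], [-2.68, 2.68]. Speed limits (rad/s): [2.57, 2.57, 3.01, 3.14, 3.14, 3.14].

### API

Orientations are given as a unit quaternion [x, y, z, w].
In Python, from workcell import get_state, snapshot, hand_in gives the robot as it stands. The module is installed in compiled form; this text tells all that it offers.
- The arm moves only by the shell command python3 -m creep 'ROWS' [FORCE]. ROWS is JSON, a list of rows, each an object of numbers: "dx", "dy", "dz": the shift along the tool's x, y, z as a fraction of full scale; "rx", "ry", "rz": the turn, a rotation vector about the tool's x, y, z as a fraction of full scale; "hand": the finger opening in mm, from 0 to 87. In form: [{"dx": .., "dy": .., "dz": .., "rx": .., "ry": .., "rz": .., "hand": ..}, ...]. A call has 1 to 20 rows; each row shifts and turns the commanded pose from where the row before left it, along the tool's axes as they then stand; what a row does not reach is not made up. Full scale, the value 1, is 0.8 m for a shift and 360 degrees for a turn. A row lasts 1/10 s, in which the tool goes at most 50 mm and 8.59 degrees, less where a joint would pass 70% of its speed; a pose out of reach is approached as far as the arm can. A call with a number of a shift or a turn outside -1 to 1 is refused whole. A call with a gripper value outside its range is refused whole. The fingers move at their own pace and stop on an object; FORCE is the grip in N (left out, the last holds). Time passes only in rows, so rows that do not move let the fingers close. It gives the time, the measured TCP pose, the force and the opening at its end, in the units of the state.
- get_state(): the state, without advancing time (a new reading comes with each control period).
- snapshot(name): name is "side" or "top" or "wrist"; returns a dict with "img" (384x512x3 uint8, blue, green, red), "fx", "fy", "cx", "cy" (pixels), "world_from_camera" (4x4, takes a point from camera to world coordinates). Camera axes: x right, y down, z forward; pixel columns grow to the right and rows downward; lengths in mm; the calibration is good to about 2 mm. A picture is of the moment at which its call begins. There is no depth.
- hand_in(): hands the job in, once; it reports no verdict.
The state is a dict: "t": time; "joint_positions": joint angles; "joint_vel": joint speeds; "joint_torque": joint torques, N m; "ee_pos": TCP position; "orientation": TCP orientation; "wrist_force": force on the tool from outside, world axes, zero at the start; "ft_torque": the same for the moment, N m; "opening": opening from 0.0 (shut) to 1.0 (fully open).
Only numpy, scipy, OpenCV 4.12 (cv2) and the standard library are available. Lean on these libraries where they do the work, as an engineer would, in place of code of your own. Each camera call takes 0.05 s, during which the arm holds its last target.

## Working session

There is one attempt and no reset: what is moved stays moved. The work goes in short steps, Python scripts to look and compute and a shell command to move; the robot and the scene stay as the last step left them, time stands still between calls to the robot, and variables do not carry over. Pictures are saved under pics/ and viewed, and the job is handed in when it is done.

```bash
mkdir -p pics; cat > h.py <<'E'
import numpy as np, cv2, json
from workcell import get_state, snapshot
from scipy.spatial.transform import Rotation as R
def grab(n,tag):
    s=snapshot(n); cv2.imwrite(f'pics/{tag}.png',s['img']); 
    np.savez(f'pics/{tag}.npz',**{k:s[k] for k in s}); return s
def load(tag): return dict(np.load(f'pics/{tag}.npz'))
def ray(s,u,v,z):
    T=np.array(s['world_from_camera']); d=T[:3,:3]@np.array([(u-s['cx'])/s['fx'],(v-s['cy'])/s['fy'],1]); o=T[:3,3]
    return o+d*(z-o[2])/d[2]
def proj(s,p):
    T=np.array(s['world_from_camera']); c=T[:3,:3].T@(np.array(p)-T[:3,3]); return s['fx']*c[0]/c[2]+s['cx'],s['fy']*c[1]/c[2]+s['cy']
def crop(tag,u0,v0,u1,v1,k,out):
    im=cv2.imread(f'pics/{tag}.png')[v0:v1,u0:u1]; cv2.imwrite(f'pics/{out}.png',cv2.resize(im,None,fx=k,fy=k,interpolation=cv2.INTER_CUBIC))
E
python3 - <<'E'
from h import *
for n in ('top','side','wrist'):
    s=grab(n,n+'0'); print(n,s['fx'],np.round(s['world_from_camera'],2).tolist())
s=get_state(); print(s); print(R.from_quat(s['orientation']).as_matrix().round(3))
E
```

```text
top 442.4938956282094 [[0.46, -0.82, 0.35, -101.67], [-0.89, -0.42, 0.19, -400.31], [-0.0, -0.4, -0.92, 1708.03], [0.0, 0.0, 0.0, 1.0]]
side 355.495219800421 [[-0.43, -0.4, 0.81, -575.44], [-0.9, 0.2, -0.38, 474.17], [-0.01, -0.9, -0.45, 698.95], [0.0, 0.0, 0.0, 1.0]]
wrist 281.33095179960037 [[0.31, -0.9, -0.29, 272.5], [-0.95, -0.29, -0.09, -568.57], [-0.0, 0.31, -0.95, 384.24], [0.0, 0.0, 0.0, 1.0]]
{'t': 0.15, 'joint_positions': array([-1.38308975e+00,  2.21091914e-01,  1.52736750e+00, -1.62819451e-05,
        1.39470274e+00, -1.26084530e-01]), 'joint_vel': array([-0.00083662, -0.00210227, -0.00433708, -0.00103803, -0.0006394 ,
       -0.00055255]), 'joint_torque': array([ 7.88007274e-04, -4.95189750e+01, -3.87881255e+01,  6.99850917e-02,
        5.30822924e-02, -8.63271498e-05]), 'ee_pos': array([ 192.82443494, -593.99364962,  221.64932062]), 'orientation': array([ 0.41610726,  0.57239346, -0.41535532,  0.57157715]), 'wrist_force': array([-0.57550414, -0.31946411,  0.37779643]), 'ft_torque': array([ 0.0666836 , -0.01926661, -0.03386928]), 'opening': 1.003266172624429}
[[-0.     0.951  0.309]
 [ 0.002  0.309 -0.951]
 [-1.     0.    -0.002]]
```

View pics/top0.png

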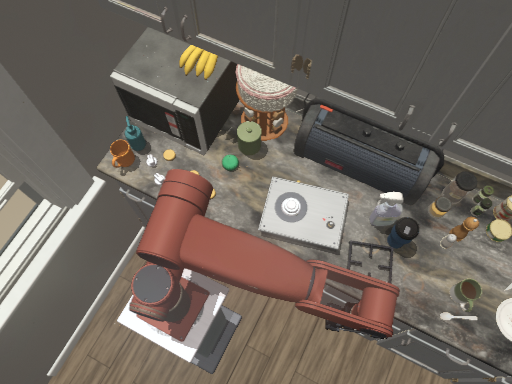

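View pics/side0.png

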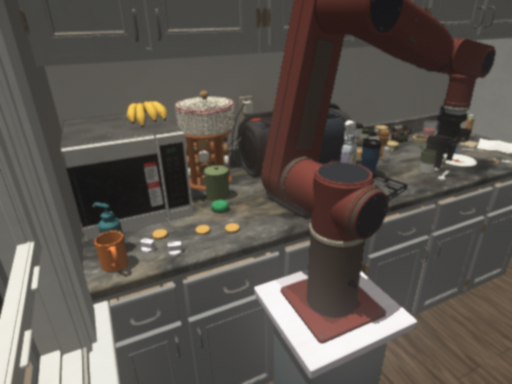

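View pics/wrist0.png

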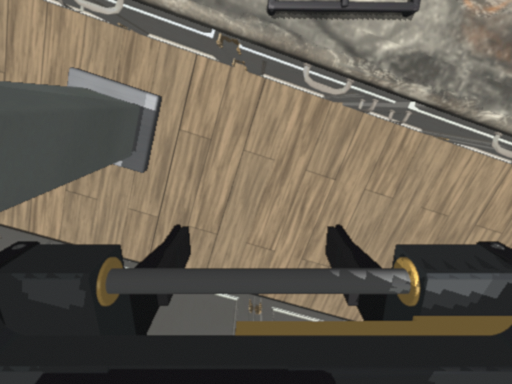

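```bash
python3 - <<'E'
from h import *
crop('top0',100,110,360,260,3,'c1'); crop('side0',90,180,270,280,4,'c2')
t=load('top0')
for n,u,v,z in [('cap170',169,155,13),('knob151',151,159,34),('knob158',158,178,34),('burner',290,206,80),('valve',331,224,79),('scrub',230,162,29),('hobTL',270,180,55),('hobTR',348,196,55),('hobBL',258,229,55)]: print(n,ray(t,u,v,z).round(0))
t=load('side0')
for n,u,v,z in [('capA',160,234,13),('capB',203,230,13),('capC',232,227,13),('knob1',147,243,34),('knob2',175,247,34)]: print(n,ray(t,u,v,z).round(0))
E
```

```text
cap170 [533. 342.  13.]
knob151 [474. 391.  34.]
knob158 [411. 317.  34.]
burner [ 530. -233.   80.]
valve [ 535. -406.   79.]
scrub [616.  85.  29.]
hobTL [ 607. -108.   55.]
hobTR [ 686. -421.   55.]
hobBL [ 395. -160.   55.]
capA [524. 348.  13.]
capB [480. 206.  13.]
capC [452. 106.  13.]
knob1 [456. 401.  34.]
knob2 [392. 324.  34.]
```

View pics/c1.png

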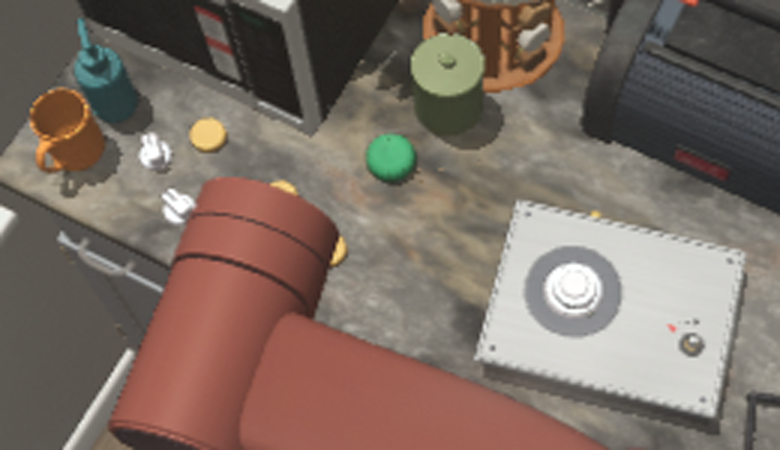

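View pics/c2.png

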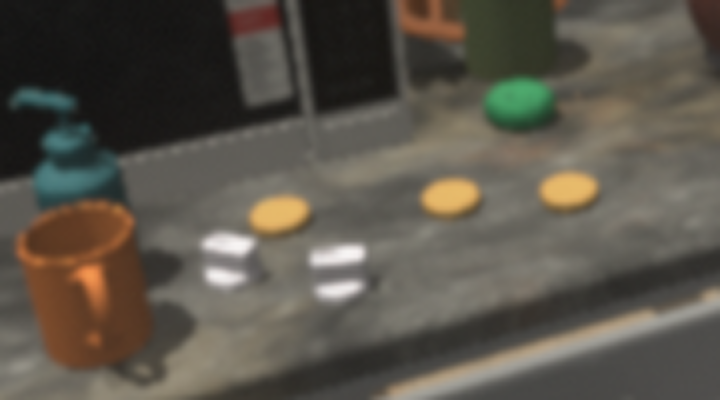

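```bash
python3 -m creep '[{"dx":-0.0136,"dy":0.0474,"dz":-0.0304},{"dx":-0.0136,"dy":0.0474,"dz":-0.0304},{"dx":-0.0136,"dy":0.0474,"dz":-0.0304},{"dx":-0.0136,"dy":0.0474,"dz":-0.0304},{"dx":-0.0136,"dy":0.0474,"dz":-0.0304},{"dx":-0.0136,"dy":0.0474,"dz":-0.0304},{"dx":-0.0136,"dy":0.0474,"dz":-0.0304},{"dx":-0.0136,"dy":0.0474,"dz":-0.0304},{"dx":-0.0136,"dy":0.0474,"dz":-0.0304},{}]'
python3 - <<'E'
from h import *
s=grab('wrist','w1'); print(s['world_from_camera'].round(2).tolist() if hasattr(s['world_from_camera'],'round') else s['world_from_camera'])
grab('top','t1');crop('t1',60,100,360,270,2,'c3')
E
```

```text
[[0.31, -0.9, -0.29, 272.5], [-0.95, -0.29, -0.09, -568.61], [-0.0, 0.31, -0.95, 384.37], [0.0, 0.0, 0.0, 1.0]]$[0]: bad value
```

View pics/w1.png

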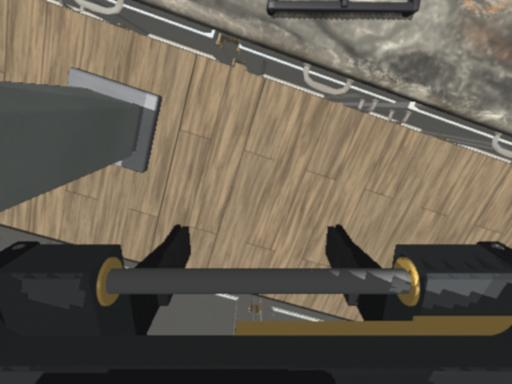

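View pics/c3.png

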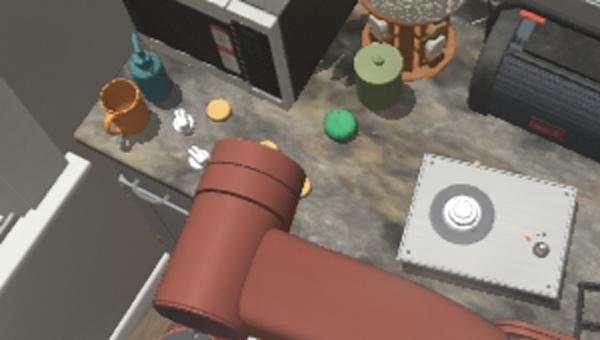

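The call was refused because every key has to be present. I'll send it again with full rows.

```bash
python3 -m creep '[{"dx":-0.0136,"dy":0.0474,"dz":-0.0304,"rx":0,"ry":0,"rz":0,"hand":87},{"dx":-0.0136,"dy":0.0474,"dz":-0.0304,"rx":0,"ry":0,"rz":0,"hand":87},{"dx":-0.0136,"dy":0.0474,"dz":-0.0304,"rx":0,"ry":0,"rz":0,"hand":87},{"dx":-0.0136,"dy":0.0474,"dz":-0.0304,"rx":0,"ry":0,"rz":0,"hand":87},{"dx":-0.0136,"dy":0.0474,"dz":-0.0304,"rx":0,"ry":0,"rz":0,"hand":87},{"dx":-0.0136,"dy":0.0474,"dz":-0.0304,"rx":0,"ry":0,"rz":0,"hand":87},{"dx":-0.0136,"dy":0.0474,"dz":-0.0304,"rx":0,"ry":0,"rz":0,"hand":87},{"dx":-0.0136,"dy":0.0474,"dz":-0.0304,"rx":0,"ry":0,"rz":0,"hand":87},{"dx":-0.0136,"dy":0.0474,"dz":-0.0304,"rx":0,"ry":0,"rz":0,"hand":87},{"dx":0,"dy":0,"dz":0,"rx":0,"ry":0,"rz":0,"hand":87}]'
python3 - <<'E'
from h import *
s=grab('wrist','w1'); grab('top','t1');crop('t1',60,100,360,270,2,'c3')
E
```

```text
t: 1.25
ee_pos: [453.3, -277.2, 322.5]
orientation: [0.415, 0.572, -0.413, 0.574]
wrist_force: [0.0, -0.4, 0.1]
opening: 1.0
```

View pics/w1.png

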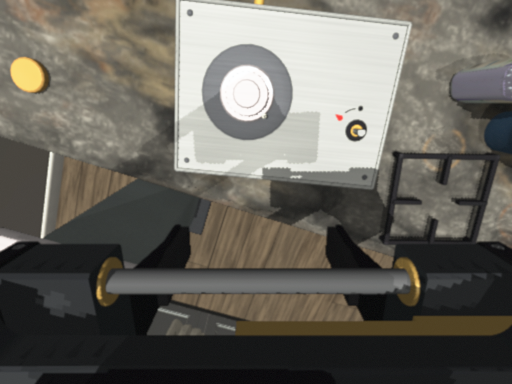

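View pics/c3.png

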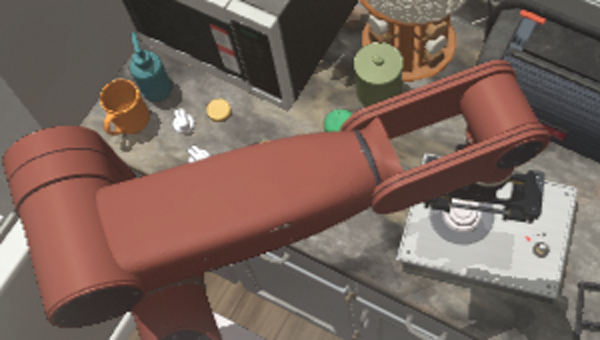

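The wrist view shows the hob, with the burner at about (247,93), the shaft at (357,130), the off dot at (361,108) and the flame mark at (340,117). One cap is at (28,74). There is also something brass just behind the hob at (258,0), possibly a cap, so I'll move along tool y to see it.

```bash
python3 -m creep '[{"dx":0,"dy":0.0600,"dz":0,"rx":0,"ry":0,"rz":0,"hand":87},{"dx":0,"dy":0.06,"dz":0,"rx":0,"ry":0,"rz":0,"hand":87},{"dx":0,"dy":0,"dz":0,"rx":0,"ry":0,"rz":0,"hand":87},{"dx":0,"dy":0,"dz":0,"rx":0,"ry":0,"rz":0,"hand":87}]'
python3 - <<'E'
from h import *
s=grab('wrist','w2'); crop('w2',150,0,420,240,2,'c4')
E
```

```text
t: 1.75
ee_pos: [540.7, -252.2, 318.8]
orientation: [0.415, 0.573, -0.416, 0.571]
wrist_force: [-0.4, 0.2, 0.1]
opening: 0.997
```

View pics/w2.png

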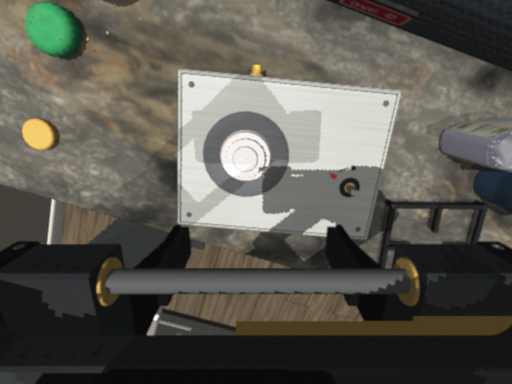

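View pics/c4.png

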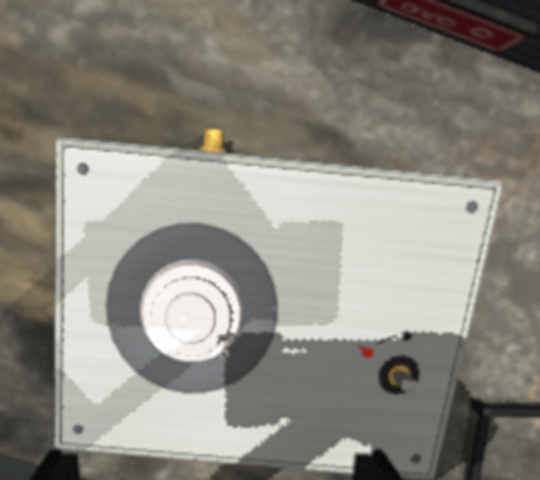

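The brass spot is a hose fitting on the hob's rear edge, at (257,70), and not a cap. Next I'll read the hob points from enlarged crops.

```bash
python3 - <<'E'
from h import *
crop('w1',190,30,310,150,6,'c5'); crop('w1',320,90,400,150,8,'c6'); crop('w2',190,110,290,210,6,'c7'); crop('w2',310,155,390,215,8,'c8')
E
```

```text
(no output)
```

View pics/c5.png

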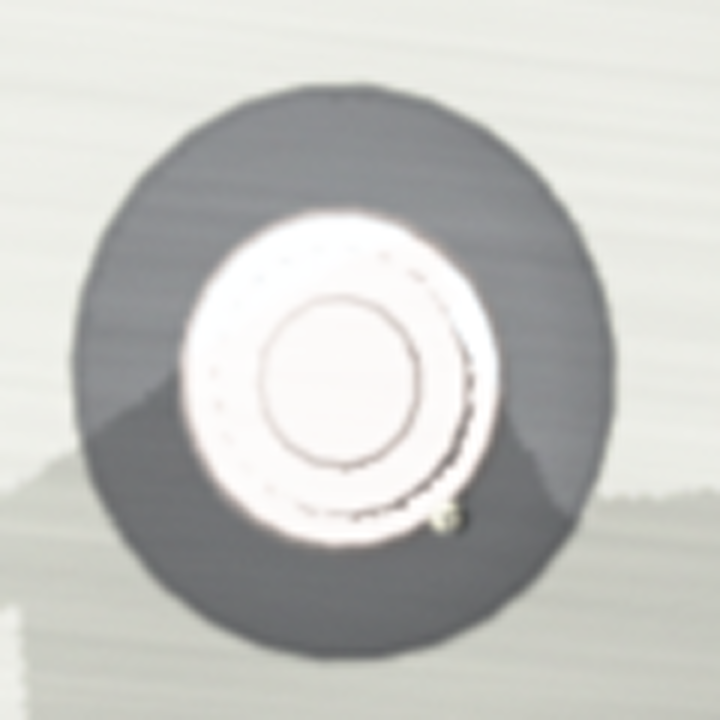

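View pics/c6.png

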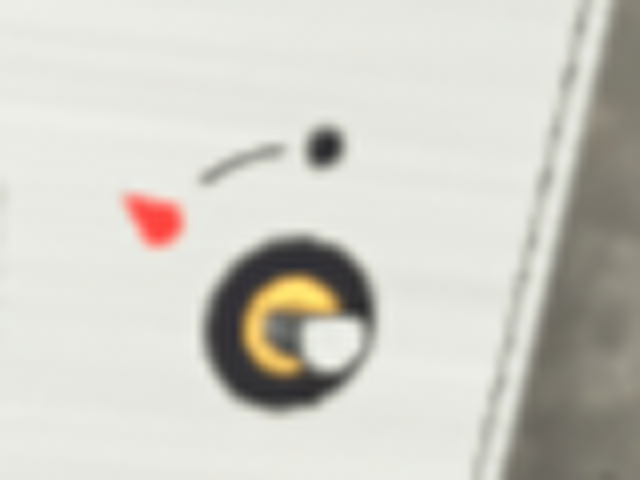

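View pics/c7.png

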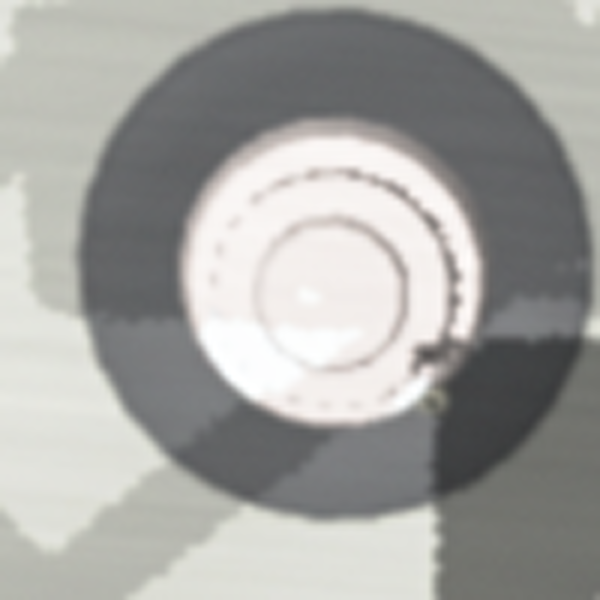

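View pics/c8.png

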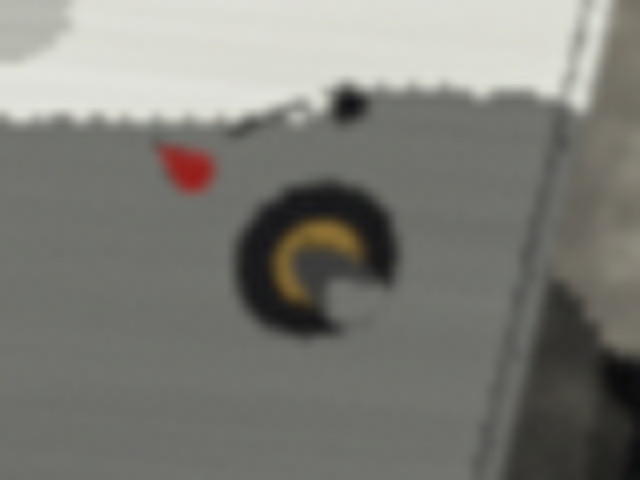

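```bash
python3 - <<'E'
from h import *
w1=load('w1');w2=load('w2')
b1=ray(w1,246.8,93.2,77);b2=ray(w2,245.3,155.2,77)
s1=ray(w1,361.8,132.4,79);s2=ray(w2,354.6,191.6,79)
print(b1,b2,s1,s2)
c=[ray(w1,*p,55)[:2] for p in [(178,1),(410,24),(375,189),(176,170)]]
for a,b in [(0,1),(3,2),(3,0),(2,1)]:
    d=c[b]-c[a]; print(np.linalg.norm(d).round(1), np.degrees(np.arctan2(d[1],d[0])).round(2))
print('centre',np.mean(c,0))
c=[ray(w2,*p,55)[:2] for p in [(179,70),(399,94),(359,241),(179,224)]]
for a,b in [(0,1),(3,2),(3,0),(2,1)]:
    d=c[b]-c[a]; print(np.linalg.norm(d).round(1), np.degrees(np.arctan2(d[1],d[0])).round(2))
for s,p in ((w1,(28,74)),(w2,(40,133))): print('capC',ray(s,*p,13))
t=load('top0')
print(ray(t,331,224,79)) 
E
```

```text
[ 538.54385004 -233.92529265   77.        ] [ 542.72962022 -232.4689118    77.        ] [ 539.90717703 -405.21650475   79.        ] [ 541.20090683 -404.97306556   79.        ]
312.1 -76.53
317.6 -77.29
229.7 12.68
233.9 14.02
centre [ 543.36020012 -290.39923948]
313.7 -77.8
303.0 -77.9
236.0 13.05
236.6 10.46
capC [459.25418166  99.83031407  13.        ]
capC [461.26422815  97.90489328  13.        ]
[ 535.20392002 -406.41742598   79.        ]
```

```bash
python3 -m creep '[{"dx":0.0186,"dy":0.0049,"dz":-0.0561,"rx":0,"ry":0,"rz":0,"hand":87},{"dx":0.0186,"dy":0.0049,"dz":-0.0561,"rx":0,"ry":0,"rz":0,"hand":87},{"dx":0.0186,"dy":0.0049,"dz":-0.0561,"rx":0,"ry":0,"rz":0,"hand":87},{"dx":0.0186,"dy":0.0049,"dz":-0.0561,"rx":0,"ry":0,"rz":0,"hand":87},{"dx":0.0186,"dy":0.0049,"dz":-0.0561,"rx":0,"ry":0,"rz":0,"hand":87},{"dx":0.0186,"dy":0.0049,"dz":-0.0561,"rx":0,"ry":0,"rz":0,"hand":87},{"dx":0.0186,"dy":0.0049,"dz":-0.0561,"rx":0,"ry":0,"rz":0,"hand":87},{"dx":0.0186,"dy":0.0049,"dz":-0.0561,"rx":0,"ry":0,"rz":0,"hand":87},{"dx":0,"dy":0,"dz":0,"rx":0,"ry":0,"rz":0,"hand":87},{"dx":0,"dy":0,"dz":0,"rx":0,"ry":0,"rz":0,"hand":87}]'
python3 - <<'E'
from h import *
s=grab('wrist','w3'); print(proj(s,(460,99,13)))
E
```

```text
t: 2.8
ee_pos: [459.6, 99.3, 201.5]
orientation: [0.415, 0.572, -0.416, 0.572]
wrist_force: [0.3, 0.0, -0.0]
opening: 1.002
(np.float64(257.6018785583126), np.float64(169.35103796151523))
```

View pics/w3.png

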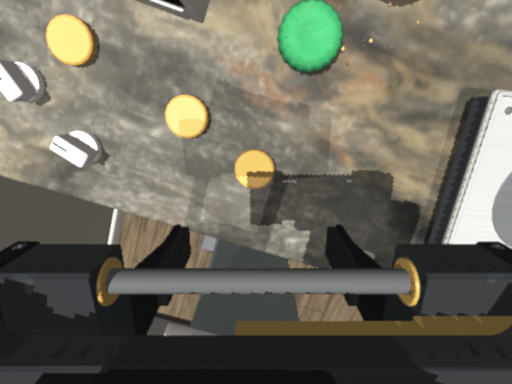

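Caps in w3 are at (70,40), (186,116) and (255,168). The last is farthest to the robot's right, so it's the one meant. Knobs are at (20,82) and (76,148), and the second is nearest the base. I'll confirm both in crops.

```bash
python3 - <<'E'
from h import *
crop('w3',215,130,295,210,7,'c9'); crop('w3',0,50,120,180,5,'c10')
s=load('w3')
im=s['img'].astype(int); m=((im[...,2]-im[...,0]>90)&(im[...,2]>150)).astype(np.uint8)
m=cv2.morphologyEx(m,cv2.MORPH_CLOSE,np.ones((5,5)))
cs,_=cv2.findContours(m[:220],0,2)
for c in cs:
    if cv2.contourArea(c)>200: 
        e=cv2.fitEllipse(c); print(e, ray(s,*e[0],10).round(1))
for p in ((20,82),(76,148)): print(ray(s,*p,25).round(1))
E
```

```text
((252.9906005859375, 167.70663452148438), (35.90564727783203, 39.00820541381836), 63.33592987060547) [459.5 105.1  10. ]
((185.7970733642578, 115.72581481933594), (40.673828125, 43.48402786254883), 144.3157958984375) [495.8 202.6  10. ]
((68.96327209472656, 39.26660919189453), (42.72636795043945, 53.1898307800293), 146.15127563476562) [536.1 347.1  10. ]
[475.6 385.1  25. ]
[419.9 316.2  25. ]
```

View pics/c9.png

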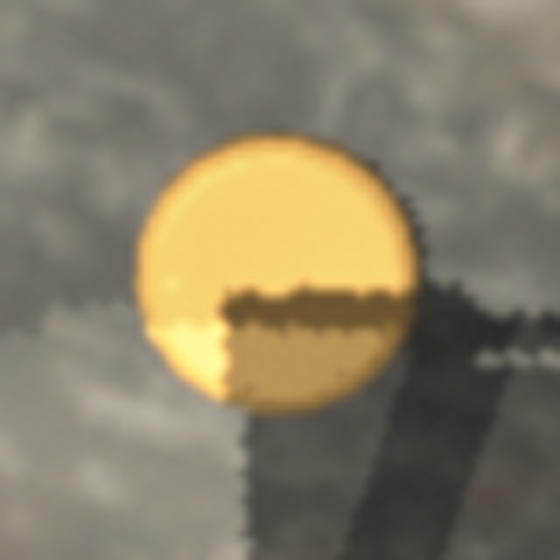

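View pics/c10.png

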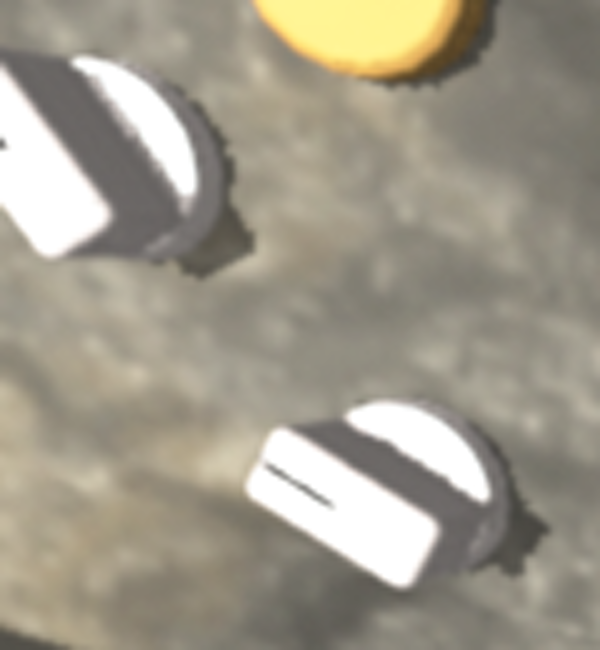

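The target cap at (254.6,169) is confirmed as the rightmost. The knob nearest the base has its pointer line towards upper-left, at about 78° in world. Next I descend onto the cap and grip it.

```bash
python3 -m creep '[{"dx":0.055,"dy":0.0006,"dz":-0.0034,"rx":0,"ry":0,"rz":0,"hand":87},{"dx":0.055,"dy":0,"dz":0,"rx":0,"ry":0,"rz":0,"hand":87},{"dx":0.055,"dy":0,"dz":0,"rx":0,"ry":0,"rz":0,"hand":87},{"dx":0.055,"dy":0,"dz":0,"rx":0,"ry":0,"rz":0,"hand":87},{"dx":0.02,"dy":0,"dz":0,"rx":0,"ry":0,"rz":0,"hand":87},{"dx":0.0065,"dy":0,"dz":0,"rx":0,"ry":0,"rz":0,"hand":70},{"dx":0,"dy":0,"dz":0,"rx":0,"ry":0,"rz":0,"hand":65},{"dx":0,"dy":0,"dz":0,"rx":0,"ry":0,"rz":0,"hand":65}]' 15
python3 - <<'E'
from h import *
s=grab('wrist','w4'); crop('w4',140,130,380,310,3,'c11')
E
```

```text
t: 3.65
ee_pos: [461.8, 101.8, 5.9]
orientation: [0.417, 0.571, -0.415, 0.573]
wrist_force: [1.0, 0.9, 0.8]
opening: 0.815
```

View pics/c11.png

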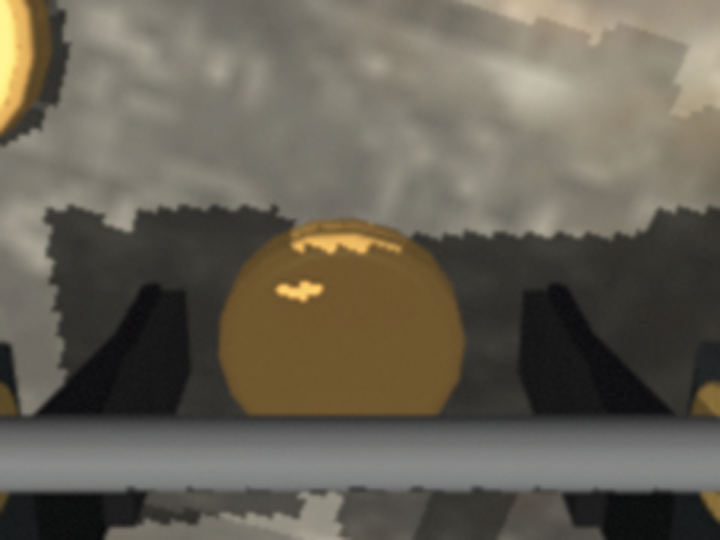

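```bash
cat >> h.py <<'E'
def intool(s,u,v,z,st=None):
    st=st or get_state(); p=ray(s,u,v,z); return R.from_quat(st['orientation']).inv().apply(p-np.array(st['ee_pos']))
E
python3 - <<'E'
from h import *
s=load('w4'); print(intool(s,253.8,243.3,12)); st=get_state(); print(st['ee_pos'], proj(s,st['ee_pos']))
# top circle edge check
print(intool(s,253.8,130+217/3,12))
# fit circle
Rm=R.from_quat(st['orientation']).as_matrix(); 
for off in (-4,-2,0,2,4):
  c=np.array(st['ee_pos'])+Rm@np.array([0,off,0]); c[2]=13
  pts=[proj(s,c+26*np.array([np.cos(a),np.sin(a),0])) for a in np.linspace(0,6.28,60)]
  pts=np.array(pts); print(off,(pts.min(0)-[140,130])*3,(pts.max(0)-[140,130])*3)
E
```

```text
[-5.89544903 -0.79648998 -1.8833553 ]
[461.93421125 102.08299679   6.10928148] (np.float64(256.85378193124524), np.float64(237.75115270014754))
[-5.80101332 26.27054985 -1.77564217]
-4 [224.97507951 238.93120098] [475.96125172 462.78647292]
-2 [224.52858805 229.46650863] [476.39389822 454.89030383]
0 [224.07895786 219.93235506] [476.82958641 446.94122907]
2 [223.62615571 210.32797279] [477.26834847 438.93871513]
4 [223.17014793 200.65258297] [477.71021705 430.8822213 ]
```

```bash
python3 -m creep '[{"dx":0.0022,"dy":0,"dz":0,"rx":0,"ry":0,"rz":0,"hand":60},{"dx":0,"dy":0,"dz":0,"rx":0,"ry":0,"rz":0,"hand":45},{"dx":0,"dy":0,"dz":0,"rx":0,"ry":0,"rz":0,"hand":45},{"dx":0,"dy":0,"dz":0,"rx":0,"ry":0,"rz":0,"hand":45},{"dx":0,"dy":0,"dz":0,"rx":0,"ry":0,"rz":0,"hand":45},{"dx":0,"dy":0,"dz":0,"rx":0,"ry":0,"rz":0,"hand":45}]' 15
```

```text
t: 4.3
ee_pos: [460.3, 102.8, 3.0]
orientation: [0.416, 0.572, -0.416, 0.572]
wrist_force: [-1.5, 0.6, 5.6]
opening: 0.583
```

```bash
python3 -m creep '[{"dx":-0.03,"dy":0,"dz":0,"rx":0,"ry":0,"rz":0,"hand":45},{"dx":-0.055,"dy":0,"dz":0,"rx":0,"ry":0,"rz":0,"hand":45},{"dx":-0.055,"dy":0,"dz":0,"rx":0,"ry":0,"rz":0,"hand":45},{"dx":-0.02,"dy":0,"dz":0,"rx":0,"ry":0,"rz":0,"hand":45},{"dx":0,"dy":-0.0041,"dz":0.0537,"rx":0,"ry":0,"rz":0,"hand":45},{"dx":0,"dy":-0.0041,"dz":0.0537,"rx":0,"ry":0,"rz":0,"hand":45},{"dx":0,"dy":-0.0041,"dz":0.0537,"rx":0,"ry":0,"rz":0,"hand":45},{"dx":0,"dy":-0.0041,"dz":0.0537,"rx":0,"ry":0,"rz":0,"hand":45},{"dx":0,"dy":-0.0041,"dz":0.0537,"rx":0,"ry":0,"rz":0,"hand":45},{"dx":0,"dy":-0.0041,"dz":0.0537,"rx":0,"ry":0,"rz":0,"hand":45},{"dx":0,"dy":-0.0041,"dz":0.0537,"rx":0,"ry":0,"rz":0,"hand":45},{"dx":0,"dy":-0.0041,"dz":0.0537,"rx":0,"ry":0,"rz":0,"hand":45},{"dx":0,"dy":0,"dz":0,"rx":0,"ry":0,"rz":0,"hand":45},{"dx":0,"dy":0,"dz":0,"rx":0,"ry":0,"rz":0,"hand":45}]' 15
python3 - <<'E'
from h import *
s=grab('wrist','w5'); crop('w5',140,110,380,310,3,'c12')
grab('top','t5');grab('side','s5'); 
for i in range(3): print(get_state()['ee_pos'])
E
```

```text
t: 5.7
ee_pos: [540.3, -233.0, 129.4]
orientation: [0.416, 0.572, -0.416, 0.571]
wrist_force: [-0.9, 0.4, -1.9]
opening: 0.582
[ 540.51374588 -231.02342858  129.85017931]
[ 540.51374588 -231.02342858  129.85017931]
[ 540.51374588 -231.02342858  129.85017931]
```

View pics/c12.png

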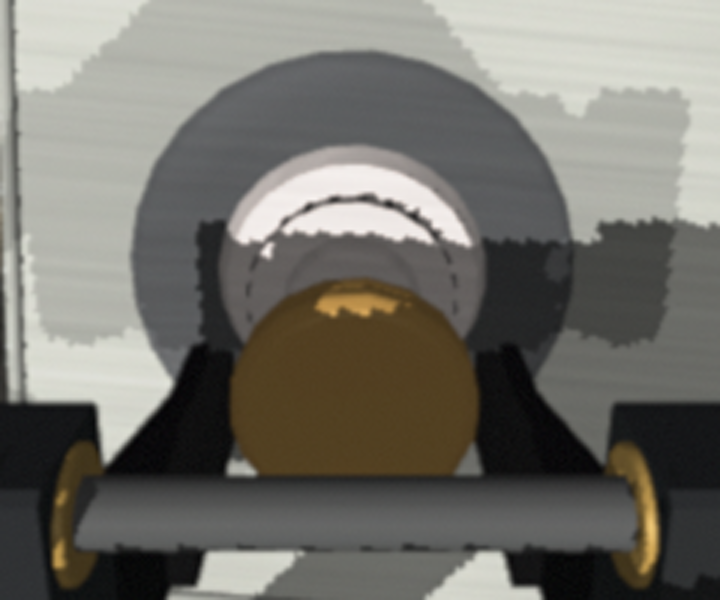

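View pics/t5.png

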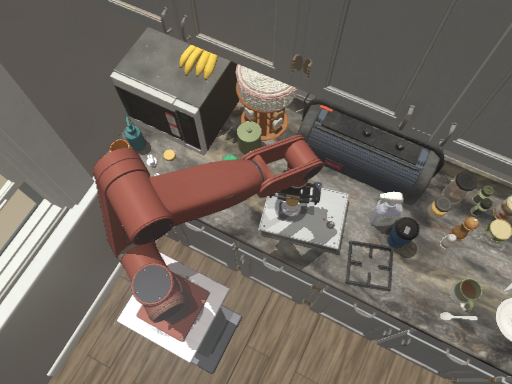

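```bash
cat >> h.py <<'E'
from scipy.optimize import least_squares
def fitcirc(s,r,z,c0,edges,off,k):
    # edges: dict l,r,t,b in crop px
    a=np.linspace(0,2*np.pi,181)
    def bb(c):
        p=np.array([proj(s,(c[0]+r*np.cos(t),c[1]+r*np.sin(t),z)) for t in a]); return dict(l=p[:,0].min(),r=p[:,0].max(),t=p[:,1].min(),b=p[:,1].max())
    o=dict(l=off[0],r=off[0],t=off[1],b=off[1])
    f=lambda c:[bb(c)[e]-(edges[e]/k+o[e]) for e in edges]
    q=least_squares(f,c0,diff_step=1e-3); return q.x, q.fun
E
python3 - <<'E'
from h import *
s=load('w5'); st=get_state(); Rm=R.from_quat(st['orientation']).as_matrix()
b,e=fitcirc(s,28.5,77,(541,-232),dict(l=220,r=487,t=145),(140,110),3); print(b,e)
c,e2=fitcirc(s,26,139,(541,-232),dict(l=230,r=478,t=278),(140,110),3); print(c,e2)
print('need tool', Rm.T@np.append(b-c,0))
E
```

```text
[ 553.09920233 -229.19571321] [ 9.03027665 -9.02305039 -0.68321033]
[ 541.90125541 -232.97676839] [-1.52246175  1.52095726  0.1452838 ]
need tool [-9.47529999e-03  1.18183776e+01 -1.27491552e-01]
```

```bash
python3 - <<'E'
from h import *
s=load('w5'); st=get_state(); Rm=R.from_quat(st['orientation']).as_matrix()
b,e=fitcirc(s,28.5,77,(541,-232),dict(l=248,r=458,t=198),(140,110),3); print(b,e)
c,e2=fitcirc(s,26,139,(541,-232),dict(l=230,r=478,t=278),(140,110),3); print(c,e2)
print('need tool', Rm.T@np.append(b-c,0))
w1=load('w1');w2=load('w2')
print(fitcirc(w1,28.5,77,(541,-232),dict(r=474,b=519,t=245),(190,30),6))
print(fitcirc(w2,28.5,77,(541,-232),dict(l=210,r=458,t=172,b=407),(190,110),6))
E
```

```text
[ 539.13642051 -233.5629966 ] [ 0.22116318 -0.22098809 -0.01675834]
[ 541.90125541 -232.97676839] [-1.52246175  1.52095726  0.1452838 ]
need tool [ 2.66496894e-03 -2.81046213e+00 -2.98782668e-01]
(array([ 538.0271729 , -236.15752204]), array([-2.28443362e-04, -8.88405767e-01,  8.12180522e-01]))
(array([ 538.08041675, -234.47433948]), array([ 1.08154891, -1.08184037,  0.21030451, -0.27853002]))
```

```bash
python3 -m creep '[{"dx":0.03,"dy":-0.0032,"dz":0.0003,"rx":0,"ry":0,"rz":0,"hand":45},{"dx":0.0165,"dy":0,"dz":0,"rx":0,"ry":0,"rz":0,"hand":45},{"dx":0,"dy":0,"dz":0,"rx":0,"ry":0,"rz":0,"hand":45},{"dx":0,"dy":0,"dz":0,"rx":0,"ry":0,"rz":0,"hand":45}]' 15
python3 - <<'E'
from h import *
s=grab('wrist','w6'); crop('w6',180,150,330,300,5,'c13')
grab('top','t6');crop('t6',250,170,350,250,7,'c14'); 
print(get_state()['ee_pos'])
E
```

```text
t: 6.25
ee_pos: [538.5, -232.6, 93.1]
orientation: [0.415, 0.573, -0.415, 0.572]
wrist_force: [-0.3, 0.6, -0.0]
opening: 0.579
[ 539.3588886  -233.40543178   94.25225489]
```

View pics/c13.png

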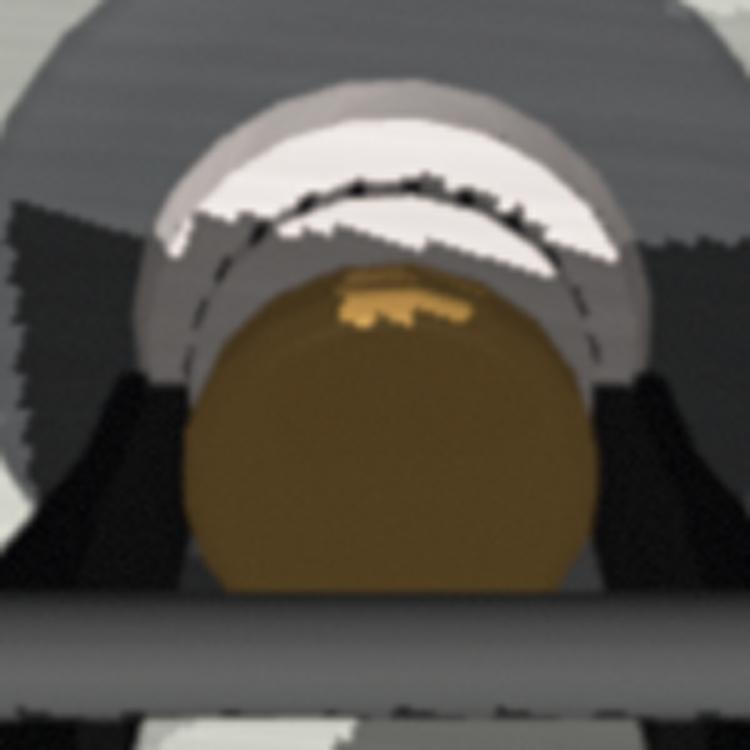

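View pics/c14.png

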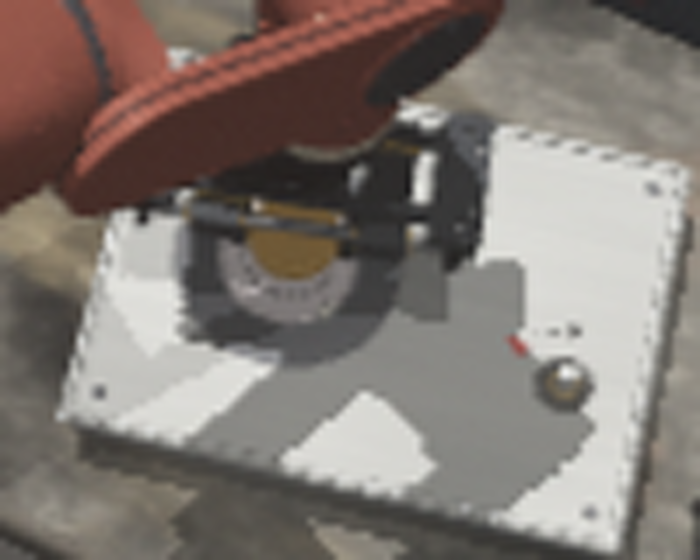

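```bash
python3 - <<'E'
from h import *
s=load('w6'); st=get_state(); Rm=R.from_quat(st['orientation']).as_matrix()
b,e=fitcirc(s,28.5,77,(541,-232),dict(l=184,r=604,t=185),(180,150),5); print(b,e)
for z in (102,104):
  c,e2=fitcirc(s,26,z,(541,-232),dict(l=183,r=599,t=264),(180,150),5); print(c,e2)
  print('need tool', Rm.T@np.append(b-c,0))
E
```

```text
[ 539.5588392  -233.35868996] [ 0.96966541 -0.96947232 -0.08700624]
[ 539.8000058  -232.81124474] [-1.0467331   1.04651342  0.09925965]
need tool [ 6.71922436e-05 -3.98578106e-01  4.46086410e-01]
[ 540.46861449 -232.59022397] [-1.58075226  1.58041638  0.15169576]
need tool [-6.25981810e-04 -1.10276195e+00  4.49607329e-01]
```

```bash
python3 -m creep '[{"dx":0,"dy":-0.0014,"dz":0.0005,"rx":0,"ry":0,"rz":0,"hand":45},{"dx":0.006,"dy":0,"dz":0,"rx":0,"ry":0,"rz":0,"hand":45},{"dx":0.005,"dy":0,"dz":0,"rx":0,"ry":0,"rz":0,"hand":45},{"dx":0.003,"dy":0,"dz":0,"rx":0,"ry":0,"rz":0,"hand":45},{"dx":0,"dy":0,"dz":0,"rx":0,"ry":0,"rz":0,"hand":45},{"dx":0,"dy":0,"dz":0,"rx":0,"ry":0,"rz":0,"hand":45}]' 15
```

```text
t: 6.95
ee_pos: [538.0, -233.7, 81.8]
orientation: [0.416, 0.572, -0.415, 0.572]
wrist_force: [2.9, 2.2, -3.5]
opening: 0.58
```

```bash
python3 -m creep '[{"dx":0.002,"dy":0,"dz":0,"rx":0,"ry":0,"rz":0,"hand":45},{"dx":0,"dy":0,"dz":0,"rx":0,"ry":0,"rz":0,"hand":45}]' 15
python3 -m creep '[{"dx":0.001,"dy":0,"dz":0,"rx":0,"ry":0,"rz":0,"hand":45},{"dx":0,"dy":0,"dz":0,"rx":0,"ry":0,"rz":0,"hand":45}]' 15
python3 - <<'E'
from h import *
s=grab('wrist','w7'); crop('w7',180,150,330,300,5,'c13')
E
```

```text
t: 7.15
ee_pos: [538.2, -233.9, 80.6]
orientation: [0.416, 0.572, -0.415, 0.572]
wrist_force: [3.0, 2.5, -2.2]
opening: 0.583
t: 7.35
ee_pos: [538.3, -234.0, 80.2]
orientation: [0.416, 0.572, -0.415, 0.572]
wrist_force: [3.2, 3.9, 1.6]
opening: 0.582
```

View pics/c13.png

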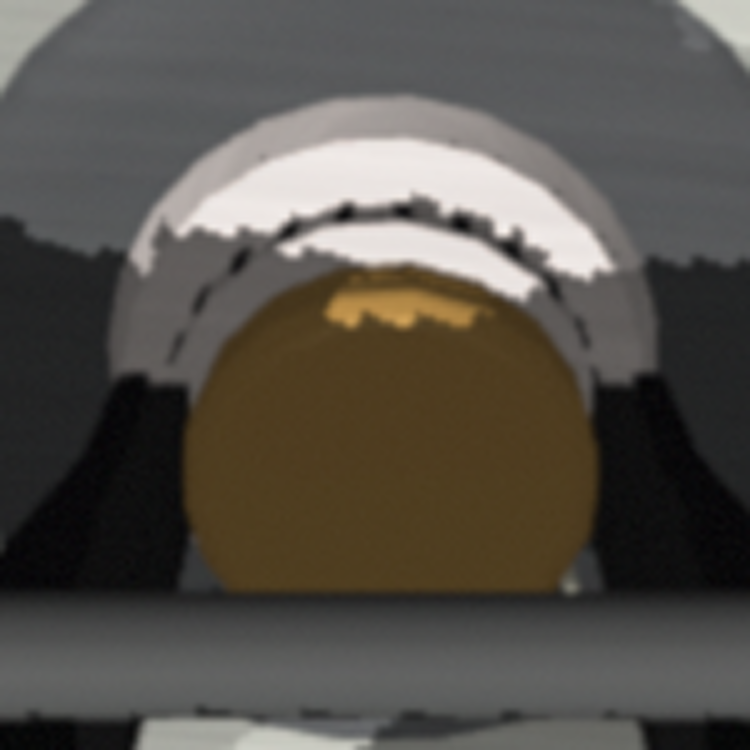

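```bash
python3 - <<'E'
from h import *
s=load('w7'); st=get_state(); Rm=R.from_quat(st['orientation']).as_matrix()
print(st['ee_pos'])
b,e=fitcirc(s,28.5,77,(541,-232),dict(t=212),(180,150),5); print(b,e)
for c in ((539,-234),(538,-234),(540,-233.5)):
  pts=[proj(s,(c[0]+28.5*np.cos(a),c[1]+28.5*np.sin(a),77)) for a in np.linspace(0,2*np.pi,120)]
  p2=[proj(s,(c[0]+26*np.cos(a),c[1]+26*np.sin(a),90)) for a in np.linspace(0,2*np.pi,120)]
  p=(np.array(pts)-[180,150])*5; p2=(np.array(p2)-[180,150])*5
  print(c,p.min(0),p.max(0),p2.min(0),p2.max(0))
  im=cv2.imread('pics/c13.png'); 
  for q in (p,p2): cv2.polylines(im,[q.astype(np.int32)],True,(0,255,0),1)
  if c[0]==539: cv2.imwrite('pics/c15.png',im)
E
```

```text
[ 538.24511053 -234.01293669   80.18430073]
[ 539.00921251 -232.64658321] [-1.21328054e-06]
(539, -234) [169.02320096 215.27444824] [606.86931267 612.03605119] [173.79672769 270.66256846] [602.13560873 654.2800917 ]
(538, -234) [166.99726045 222.54447106] [604.14818454 618.04651631] [171.61632897 278.35086664] [599.2259949 660.6627403]
(540, -233.5) [167.33702213 206.7921051 ] [605.99462583 605.02623273] [171.99779532 261.68999918] [601.18810057 646.83449376]
```

View pics/c15.png

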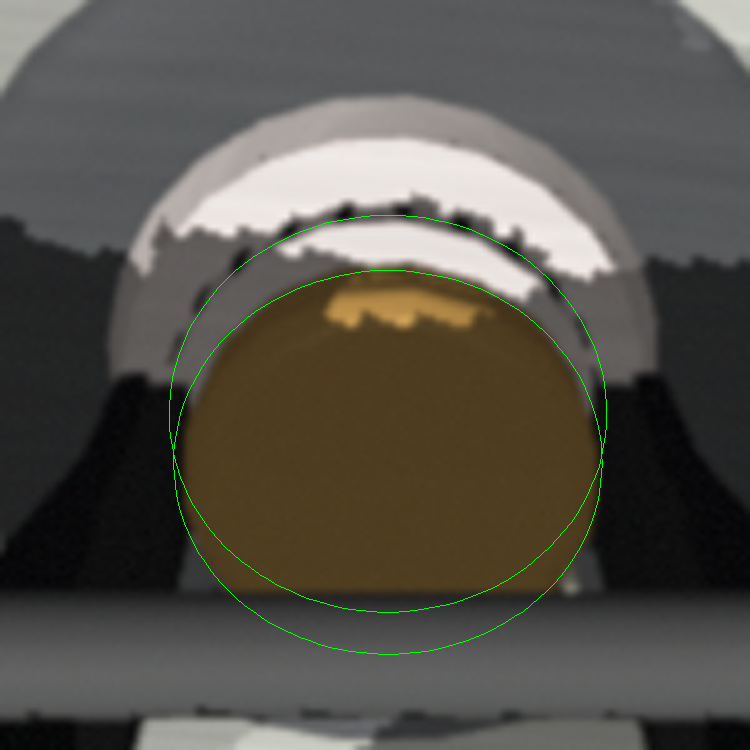

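The cap outline matches a seated one, with the shoulder and cap circles concentric at (539,-234). I'll release it and rise straight up.

```bash
python3 -m creep '[{"dx":0,"dy":0,"dz":0,"rx":0,"ry":0,"rz":0,"hand":56},{"dx":0,"dy":0,"dz":0,"rx":0,"ry":0,"rz":0,"hand":66},{"dx":0,"dy":0,"dz":0,"rx":0,"ry":0,"rz":0,"hand":75},{"dx":0,"dy":0,"dz":0,"rx":0,"ry":0,"rz":0,"hand":75},{"dx":-0.05,"dy":0,"dz":0,"rx":0,"ry":0,"rz":0,"hand":87},{"dx":-0.0625,"dy":0,"dz":0,"rx":0,"ry":0,"rz":0,"hand":87},{"dx":-0.05,"dy":-0.02,"dz":0,"rx":0,"ry":0,"rz":0,"hand":87},{"dx":0,"dy":-0.04,"dz":0,"rx":0,"ry":0,"rz":0,"hand":87},{"dx":0,"dy":0,"dz":0,"rx":0,"ry":0,"rz":0,"hand":87},{"dx":0,"dy":0,"dz":0,"rx":0,"ry":0,"rz":0,"hand":87}]' 15
python3 - <<'E'
from h import *
s=grab('wrist','w8'); crop('w8',190,20,410,200,3,'c16')
print(get_state()['ee_pos'])
E
```

```text
t: 8.4
ee_pos: [491.6, -249.2, 209.6]
orientation: [0.416, 0.572, -0.416, 0.572]
wrist_force: [0.1, -0.6, -0.2]
opening: 0.996
[ 491.89815398 -248.8441436   209.10258604]
```

View pics/w8.png

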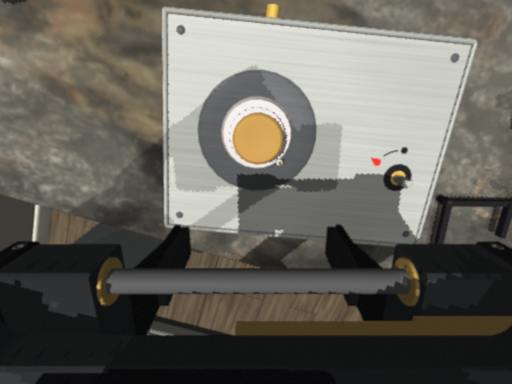

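View pics/c16.png

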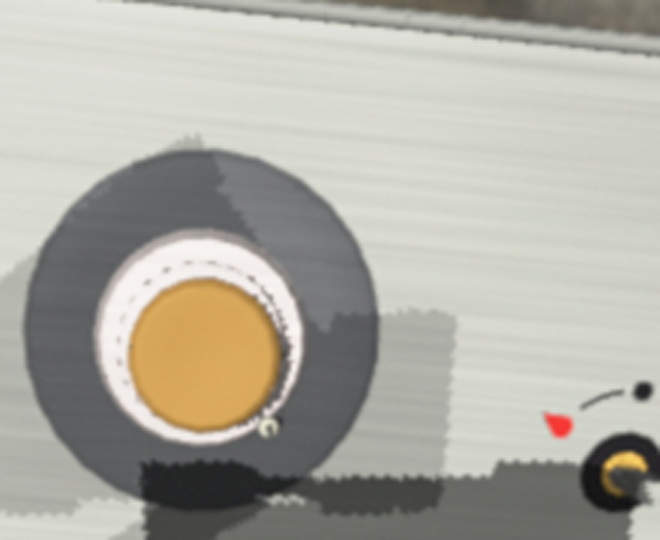

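```bash
python3 - <<'E'
from h import *
s=load('w8'); o=(190,20);k=3
a=fitcirc(s,60,55.5,(539,-234),dict(l=24,r=379,t=149,b=511),o,k);print('ring',a)
d=fitcirc(s,28.5,77,(539,-234),dict(l=114,r=288,t=262),o,k);print('dash',d)
for z in (89,90,92):
  c=fitcirc(s,25.8,z,(539,-234),dict(l=129,r=279,t=277,b=432),o,k);print('cap',z,c)
s=load('w2'); a=fitcirc(s,60,55.5,(539,-234),dict(l=80,r=592,t=8,b=520),(190,110),6);print('ring w2',a)
t=load('top0'); print(fitcirc(t,60,55.5,(539,-234),dict(l=525,r=621,t=245,b=336),(100,110),3))
E
```

```text
ring (array([ 539.52176268, -233.3496938 ]), array([ 4.90613873, -4.90658974,  4.2017697 , -5.96853806]))
dash (array([ 538.16004474, -233.6407881 ]), array([ 1.48985045, -1.48987482, -0.08322703]))
cap 89 (array([ 537.0080721 , -235.08738333]), array([-0.87373091,  0.87375527, -0.2488225 ,  0.33032426]))
cap 90 (array([ 537.11680295, -235.05085901]), array([-0.96513094,  0.96515907, -0.33287437,  0.43020572]))
cap 92 (array([ 537.334059  , -234.97787707]), array([-1.14987576,  1.1499116 , -0.50258897,  0.6322485 ]))
ring w2 (array([ 538.87852328, -233.82123306]), array([ 3.34228187, -3.34278974,  3.19890508, -4.12155465]))
(array([ 539.07040994, -235.15931116]), array([ 1.00366917, -1.00160738,  1.24893994, -1.15479156]))
```

```bash
python3 - <<'E'
from h import *
grab('side','s8'); 
s=load('s8');print(proj(s,(539,-234,90)))
crop('w8',235,90,295,150,10,'c17');
grab('top','t8');crop('t8',260,180,330,240,9,'c18')
E
```

```text
(np.float64(301.3044793800446), np.float64(180.31129813051658))
```

View pics/c17.png

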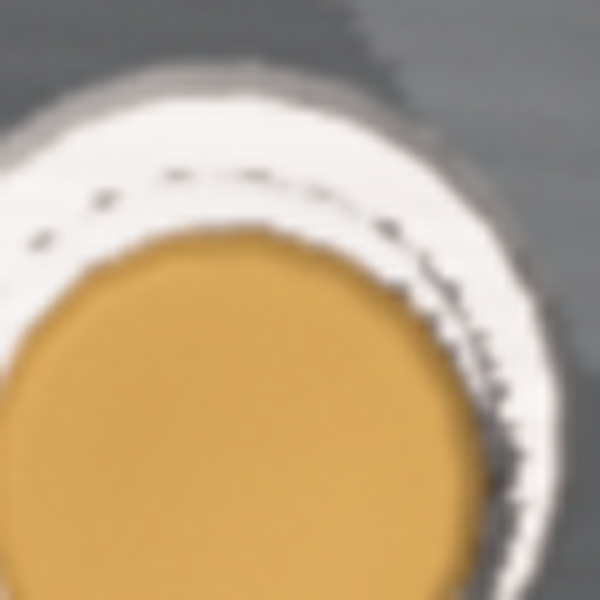

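View pics/c18.png

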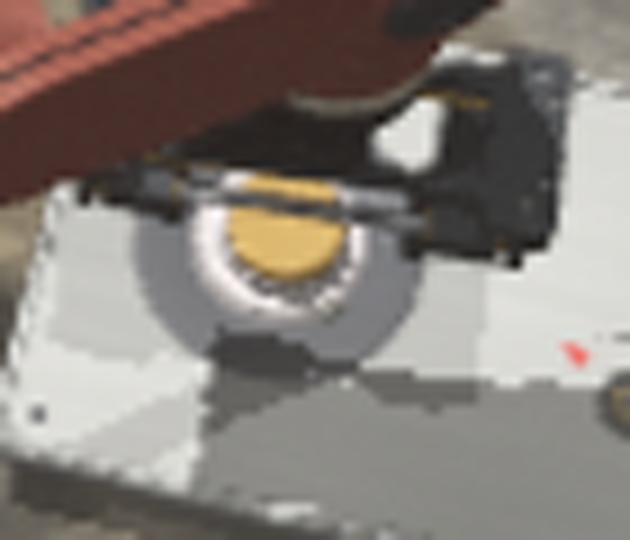

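View pics/s8.png

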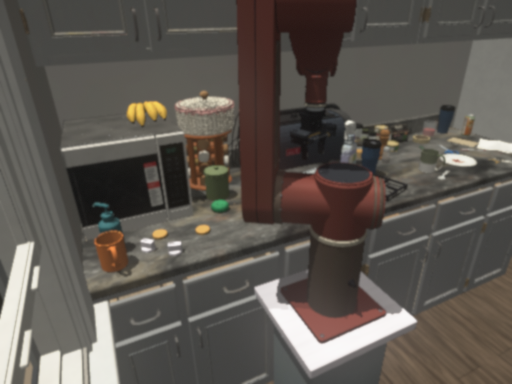

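The cap looks seated. At release the TCP was at 80 mm, and it was at 3 mm when the cap stood on the worktop, so the rim is at about 77 mm. The rim's offset from the seat is about 2 mm, within the play. Next I'll measure the knob.

```bash
python3 - <<'E'
from h import *
s=load('w3')
q=[(285,425),(248,490),(405,588),(440,525)]
w=np.array([ray(s,u/5,v/5+50,34)[:2] for u,v in q]); print(w.round(1), w.mean(0))
for a,b in ((3,0),(2,1)):
  d=w[b]-w[a]; print(np.linalg.norm(d),np.degrees(np.arctan2(d[1],d[0])))
p=[ray(s,u/5,v/5+50,34)[:2] for u,v in ((263,463),(335,507))]; d=p[0]-p[1]; print(p, np.degrees(np.arctan2(d[1],d[0])))
st=get_state(); print(st['ee_pos'],st['joint_positions'])
E
```

```text
[[431.5 333.9]
 [413.5 340.6]
 [401.1 302.6]
 [419.1 296.7]] [416.31263238 318.42808629]
39.226315030897375 71.55197330464962
39.95005195977644 71.98881107541558
[array([421.01405375, 337.8557823 ]), array([415.74985989, 320.73726516])] 72.906573090081
[ 492.17434842 -248.51131134  208.7272479 ] [-6.10743358e-01  5.62823992e-02  1.73451009e+00  1.92963345e-04
  1.35226696e+00  6.45975866e-01]
```

```bash
python3 - <<'E'
from h import *
t=load('top0')
for n,u,v,z in [('mw front right bottom',203,153,0),('mw',172,135,0),('mug',122,158,50),('mugrim',121,146,101),('soap',136,140,80)]: print(n,ray(t,u,v,z).round(0))
s=load('side0')
for n,u,v,z in [('mw fr bottom',192,215,0),('mw left',90,240,0),('mugbase',113,267,0),('soap',110,225,80)]: print(n,ray(s,u,v,z).round(0))
E
```

```text
mw front right bottom [614. 220.   0.]
mw [630. 388.   0.]
mug [417. 495.  50.]
mugrim [446. 503. 101.]
soap [506. 474.  80.]
mw fr bottom [624. 206.   0.]
mw left [617. 572.   0.]
mugbase [423. 515.   0.]
soap [546. 498.  80.]
```

```bash
python3 -m creep '[{"dx":0,"dy":0.0107,"dz":-0.0586,"rx":0,"ry":0,"rz":0,"hand":87},{"dx":0,"dy":0.0107,"dz":-0.0586,"rx":0,"ry":0,"rz":0,"hand":87},{"dx":0,"dy":0.0107,"dz":-0.0586,"rx":0,"ry":0,"rz":0,"hand":87},{"dx":0,"dy":0.0107,"dz":-0.0586,"rx":0,"ry":0,"rz":0,"hand":87},{"dx":0,"dy":0.0107,"dz":-0.0586,"rx":0,"ry":0,"rz":0,"hand":87},{"dx":0,"dy":0.0107,"dz":-0.0586,"rx":0,"ry":0,"rz":0,"hand":87},{"dx":0,"dy":0.0107,"dz":-0.0586,"rx":0,"ry":0,"rz":0,"hand":87},{"dx":0,"dy":0.0107,"dz":-0.0586,"rx":0,"ry":0,"rz":0,"hand":87},{"dx":0,"dy":0.0107,"dz":-0.0586,"rx":0,"ry":0,"rz":0,"hand":87},{"dx":0,"dy":0.0107,"dz":-0.0586,"rx":0,"ry":0,"rz":0,"hand":87},{"dx":0,"dy":0.0107,"dz":-0.0586,"rx":0,"ry":0,"rz":0,"hand":87},{"dx":0,"dy":0.0107,"dz":-0.0586,"rx":0,"ry":0,"rz":0,"hand":87},{"dx":0,"dy":0,"dz":0,"rx":-0.0214,"ry":0,"rz":0,"hand":87},{"dx":0,"dy":0,"dz":0,"rx":-0.0214,"ry":0,"rz":0,"hand":87},{"dx":0,"dy":0,"dz":0,"rx":-0.0214,"ry":0,"rz":0,"hand":87},{"dx":0,"dy":0,"dz":0,"rx":-0.0214,"ry":0,"rz":0,"hand":87}]'
python3 -m creep '[{"dx":0,"dy":0,"dz":0,"rx":-0.0214,"ry":0,"rz":0,"hand":87},{"dx":0,"dy":0,"dz":0,"rx":-0.0214,"ry":0,"rz":0,"hand":87},{"dx":0,"dy":0,"dz":0,"rx":-0.0214,"ry":0,"rz":0,"hand":87},{"dx":0.02,"dy":0,"dz":0,"rx":0,"ry":0,"rz":0,"hand":87},{"dx":0.02,"dy":0,"dz":0,"rx":0,"ry":0,"rz":0,"hand":87},{"dx":0,"dy":0,"dz":0,"rx":0,"ry":0,"rz":0,"hand":87},{"dx":0,"dy":0,"dz":0,"rx":0,"ry":0,"rz":0,"hand":87}]'
python3 - <<'E'
from h import *
s=grab('wrist','w9'); crop('w9',200,110,320,240,5,'c19')
st=get_state(); print(st['ee_pos'],R.from_quat(st['orientation']).as_matrix().round(3))
E
```

```text
t: 10.15
ee_pos: [415.6, 318.6, 208.6]
orientation: [0.246, 0.663, -0.247, 0.662]
wrist_force: [-0.1, 0.5, -0.1]
opening: 0.999
t: 10.85
ee_pos: [415.7, 318.1, 177.1]
orientation: [0.111, 0.699, -0.111, 0.698]
wrist_force: [-0.4, 0.7, 0.3]
opening: 1.001
[416.25375873 318.26005931 177.89674426] [[-0.     0.31   0.951]
 [-0.     0.951 -0.31 ]
 [-1.    -0.    -0.   ]]
```

View pics/w9.png

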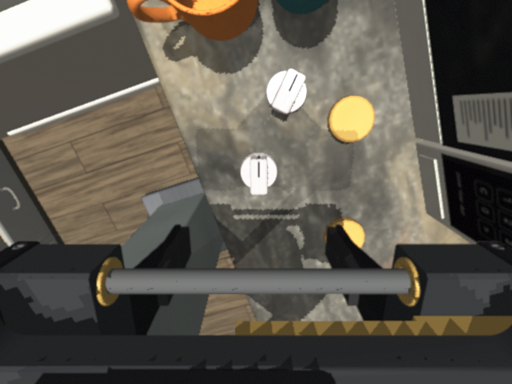

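View pics/c19.png

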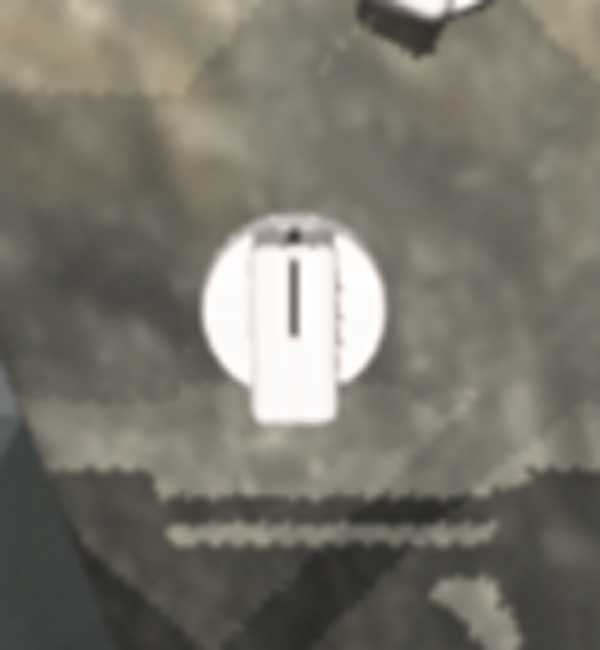

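```bash
python3 - <<'E'
from h import *
s=load('w9'); print(intool(s,259,176.5,34)); print(intool(s,200+294/5,110+308/5,10), intool(s,200+295/5,110+300/5,10))
a=fitcirc(s,23,10,(416,318),dict(l=201,r=387,t=212),(200,110),5); st=get_state()
print(a, R.from_quat(st['orientation']).inv().apply(np.append(a[0],10)-st['ee_pos']))
print(intool(s,200+295/5,110+243/5,34),intool(s,200+295/5,110+423/5,34))
E
```

```text
[ 1.43896586e+02  2.68333387e+00 -5.27542755e-02]
[167.89662092   2.41189394  -0.23487785] [1.67896477e+02 4.38769753e+00 1.42560568e-03]
(array([416.82397524, 320.83320583]), array([-0.51086052,  0.51057097,  0.02105774])) [167.89660781   2.63338597  -0.23943355]
[ 1.43895345e+02  2.30281945e+01 -9.88532902e-02] [ 1.43897893e+02 -1.87439617e+01 -4.20259303e-03]
```

```bash
python3 -m creep '[{"dx":0.055,"dy":0.0032,"dz":0,"rx":0,"ry":0,"rz":0,"hand":70},{"dx":0.055,"dy":0,"dz":0,"rx":0,"ry":0,"rz":0,"hand":60},{"dx":0.055,"dy":0,"dz":0,"rx":0,"ry":0,"rz":0,"hand":50},{"dx":0.03,"dy":0,"dz":0,"rx":0,"ry":0,"rz":0,"hand":50},{"dx":0.0115,"dy":0,"dz":0,"rx":0,"ry":0,"rz":0,"hand":50},{"dx":0,"dy":0,"dz":0,"rx":0,"ry":0,"rz":0,"hand":50},{"dx":0,"dy":0,"dz":0,"rx":0,"ry":0,"rz":0,"hand":50}]' 25
python3 - <<'E'
from h import *
s=grab('wrist','w10'); crop('w10',170,130,350,290,4,'c20')
st=get_state(); print(st['ee_pos'])
c=st['ee_pos']; Rm=R.from_quat(st['orientation']).as_matrix()
for dy in (-21,0,21): print(dy,[(np.array(proj(s,np.append((c+Rm@[0,dy,dz])[:2],34)))-[170,130])*4 for dz in (-10,10)])
E
```

```text
t: 11.6
ee_pos: [418.4, 321.2, 14.3]
orientation: [0.112, 0.697, -0.11, 0.699]
wrist_force: [-0.5, 0.0, 0.6]
opening: 0.586
[418.72138238 321.33489257  14.67337066]
-21 [array([290.57205573, 619.68173905]), array([424.41676141, 619.66452196])]
0 [array([288.29134233, 495.28348987]), array([427.43117533, 495.28617649])]
21 [array([285.82271928, 360.6359782 ]), array([430.69390621, 360.66197398])]
```

View pics/c20.png

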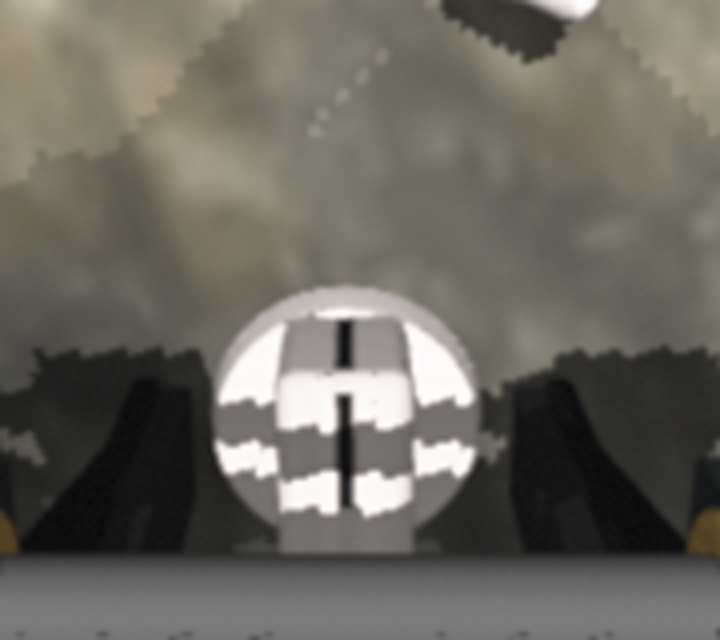

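```bash
python3 -m creep '[{"dx":0.0035,"dy":-0.0015,"dz":0,"rx":0,"ry":0,"rz":0,"hand":40},{"dx":0,"dy":0,"dz":0,"rx":0,"ry":0,"rz":0,"hand":10},{"dx":0,"dy":0,"dz":0,"rx":0,"ry":0,"rz":0,"hand":10},{"dx":0,"dy":0,"dz":0,"rx":0,"ry":0,"rz":0,"hand":10},{"dx":0,"dy":0,"dz":0,"rx":0,"ry":0,"rz":0,"hand":10},{"dx":0,"dy":0,"dz":0,"rx":0,"ry":0,"rz":0,"hand":10},{"dx":0,"dy":0,"dz":0,"rx":0,"ry":0,"rz":0,"hand":10}]' 30
python3 - <<'E'
from h import *
s=grab('wrist','w11'); crop('w11',170,130,350,290,4,'c21')
st=get_state(); print(st['ee_pos'],st['wrist_force'],st['opening'],R.from_quat(st['orientation']).as_matrix().round(3))
c=st['ee_pos']; Rm=R.from_quat(st['orientation']).as_matrix()
for dy in (0,21): print(dy,[(np.array(proj(s,np.append((c+Rm@[0,dy,dz])[:2],34)))-[170,130])*4 for dz in (-10,10)])
E
```

```text
t: 12.35
ee_pos: [417.0, 319.5, 10.4]
orientation: [0.111, 0.698, -0.111, 0.699]
wrist_force: [-1.2, -0.5, 7.1]
opening: 0.231
[417.00364557 319.57286667  10.39930255] [-2.06361132  0.74599763  5.58776668] 0.22534882935358205 [[ 0.001  0.311  0.951]
 [ 0.001  0.951 -0.311]
 [-1.     0.001  0.001]]
0 [array([284.99294388, 510.92989647]), array([427.35269843, 511.03997483])]
21 [array([282.3224165 , 373.79253036]), array([430.71336158, 373.90792438])]
```

View pics/c21.png

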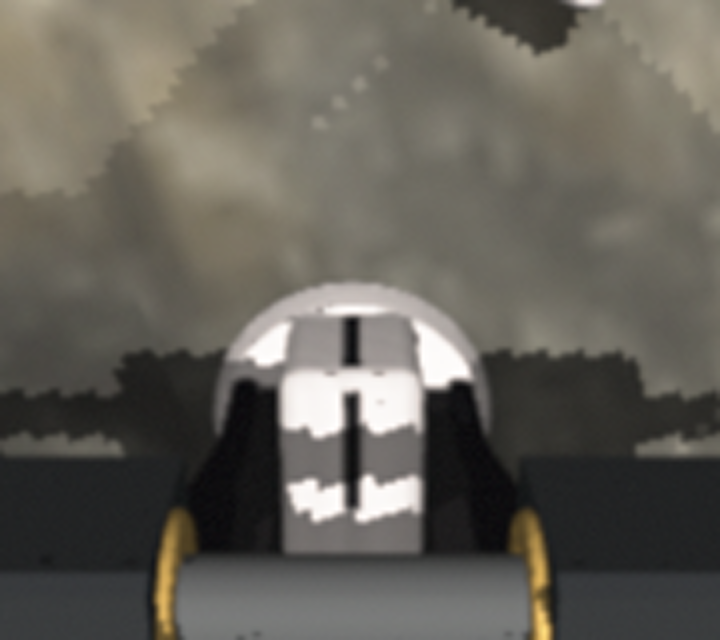

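```bash
python3 -m creep '[{"dx":-0.04,"dy":0,"dz":0,"rx":0,"ry":0,"rz":0,"hand":10},{"dx":-0.0625,"dy":0,"dz":0,"rx":0,"ry":0,"rz":0,"hand":10},{"dx":-0.06,"dy":0,"dz":0,"rx":0,"ry":0,"rz":0,"hand":10},{"dx":0,"dy":-0.0525,"dz":0.0241,"rx":0,"ry":0,"rz":0,"hand":10},{"dx":0,"dy":-0.0525,"dz":0.0241,"rx":0,"ry":0,"rz":0,"hand":10},{"dx":0,"dy":-0.0525,"dz":0.0241,"rx":0,"ry":0,"rz":0,"hand":10},{"dx":0,"dy":-0.0525,"dz":0.0241,"rx":0,"ry":0,"rz":0,"hand":10},{"dx":0,"dy":-0.0525,"dz":0.0241,"rx":0,"ry":0,"rz":0,"hand":10},{"dx":0,"dy":-0.0525,"dz":0.0241,"rx":0,"ry":0,"rz":0,"hand":10},{"dx":0,"dy":-0.0525,"dz":0.0241,"rx":0,"ry":0,"rz":0,"hand":10},{"dx":0,"dy":-0.0525,"dz":0.0241,"rx":0,"ry":0,"rz":0,"hand":10},{"dx":0,"dy":-0.0525,"dz":0.0241,"rx":0,"ry":0,"rz":0,"hand":10},{"dx":0,"dy":-0.0525,"dz":0.0241,"rx":0,"ry":0,"rz":0,"hand":10},{"dx":0,"dy":-0.0525,"dz":0.0241,"rx":0,"ry":0,"rz":0,"hand":10},{"dx":0,"dy":-0.0525,"dz":0.0241,"rx":0,"ry":0,"rz":0,"hand":10},{"dx":0,"dy":-0.0525,"dz":0.0241,"rx":0,"ry":0,"rz":0,"hand":10},{"dx":0,"dy":-0.0525,"dz":0.0241,"rx":0,"ry":0,"rz":0,"hand":10},{"dx":0,"dy":-0.0525,"dz":0.0241,"rx":0,"ry":0,"rz":0,"hand":10},{"dx":0,"dy":-0.0525,"dz":0.0241,"rx":0,"ry":0,"rz":0,"hand":10}]' 30
python3 -m creep '[{"dx":0,"dy":0,"dz":0,"rx":0.0205,"ry":0,"rz":0,"hand":10},{"dx":0,"dy":0,"dz":0,"rx":0.0205,"ry":0,"rz":0,"hand":10},{"dx":0,"dy":0,"dz":0,"rx":0.0205,"ry":0,"rz":0,"hand":10},{"dx":0,"dy":0,"dz":0,"rx":0.0205,"ry":0,"rz":0,"hand":10},{"dx":0,"dy":0,"dz":0,"rx":0.0205,"ry":0,"rz":0,"hand":10},{"dx":0,"dy":0,"dz":0,"rx":0.0205,"ry":0,"rz":0,"hand":10},{"dx":0,"dy":0,"dz":0,"rx":0.0205,"ry":0,"rz":0,"hand":10},{"dx":0,"dy":0,"dz":0,"rx":0.0205,"ry":0,"rz":0,"hand":10},{"dx":0,"dy":0,"dz":0,"rx":0,"ry":0,"rz":0,"hand":10},{"dx":0,"dy":0,"dz":0,"rx":0,"ry":0,"rz":0,"hand":10}]' 30
python3 - <<'E'
from h import *
s=grab('wrist','w12'); crop('w12',170,60,350,290,3,'c22')
st=get_state(); print(st['ee_pos'],st['wrist_force'],st['opening'],R.from_quat(st['orientation']).as_matrix().round(3))
E
```

```text
t: 14.3
ee_pos: [500.7, -417.2, 138.9]
orientation: [0.111, 0.699, -0.111, 0.698]
wrist_force: [0.5, 0.0, -0.4]
opening: 0.224
t: 15.3
ee_pos: [500.9, -415.3, 139.2]
orientation: [0.44, 0.554, -0.44, 0.553]
wrist_force: [1.0, -0.5, -0.5]
opening: 0.226
[ 500.90258954 -415.32723182  139.29317303] [-0.01344849  0.28721331 -0.51891821] 0.2246258210900287 [[-0.     0.974  0.226]
 [ 0.     0.226 -0.974]
 [-1.    -0.    -0.   ]]
```

View pics/w12.png

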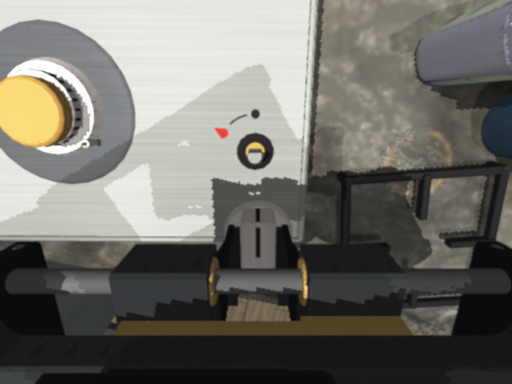

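View pics/c22.png

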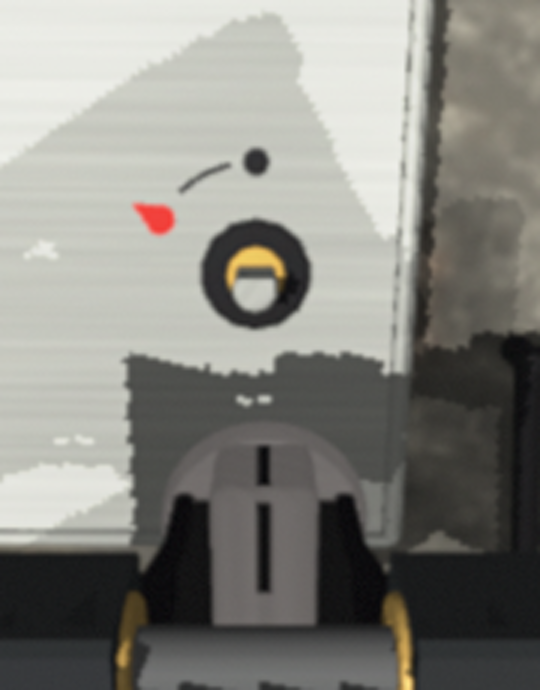

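```bash
python3 - <<'E'
from h import *
s=load('w12'); st=get_state(); Rm=R.from_quat(st['orientation']).as_matrix()
sh=ray(s,255,156.3,79); print('shaft',sh)
base=fitcirc(s,20,56,sh[:2],dict(l=202,r=310,t=219,b=328),(170,60),3); print('base',base)
print('dot',ray(s,170+256/3,60+161/3,55))
k=fitcirc(s,23,138.5,(502,-415),dict(l=163,r=368,t=421),(170,60),3); print('flange',k)
b=ray(s,170+263/3,60+487/3,163); print('bar end tool',Rm.T@(b-st['ee_pos']))
print('knob tool',Rm.T@(np.append(k[0],st['ee_pos'][2])-st['ee_pos']))
print('shaft tool',Rm.T@(sh-st['ee_pos']), 'base',Rm.T@(np.append(base[0],56)-st['ee_pos']))
E
```

```text
shaft [ 540.82182686 -404.15089647   79.        ]
base (array([ 540.23761124, -404.36493164]), array([-4.77698948,  4.77684061, -4.15340224,  4.83962122]))
dot [ 571.90385888 -397.07078464   55.        ]
flange (array([ 503.25639323, -415.65223523]), array([-1.71363541,  1.71366707,  0.13739212]))
bar end tool [-23.71474698  21.50737881   0.29329894]
knob tool [-1.18652094e-03  2.21974979e+00  8.47778543e-01]
shaft tool [60.2790259  41.4334338  -1.85264517] base [83.27921083 40.82431189 -1.76556852]
```

```bash
python3 -m creep '[{"dx":0,"dy":0.05,"dz":-0.00275,"rx":0,"ry":0,"rz":0,"hand":10},{"dx":0.03,"dy":0,"dz":0,"rx":0,"ry":0,"rz":0,"hand":10},{"dx":0.022,"dy":0,"dz":0,"rx":0,"ry":0,"rz":0,"hand":10},{"dx":0,"dy":0,"dz":0,"rx":0,"ry":0,"rz":0,"hand":10},{"dx":0,"dy":0,"dz":0,"rx":0,"ry":0,"rz":0,"hand":10}]' 30
python3 - <<'E'
from h import *
s=grab('wrist','w13'); crop('w13',170,130,350,310,4,'c23')
st=get_state(); print(st['ee_pos'],st['wrist_force'])
grab('top','t13'); crop('t13',290,190,370,260,9,'c24')
E
```

```text
t: 15.85
ee_pos: [538.5, -404.1, 97.1]
orientation: [0.441, 0.554, -0.441, 0.552]
wrist_force: [0.4, -0.1, 0.1]
opening: 0.225
[ 539.16584392 -404.73791788   98.25704997] [-0.4810496  -1.01414547  0.0372981 ]
```

View pics/c23.png

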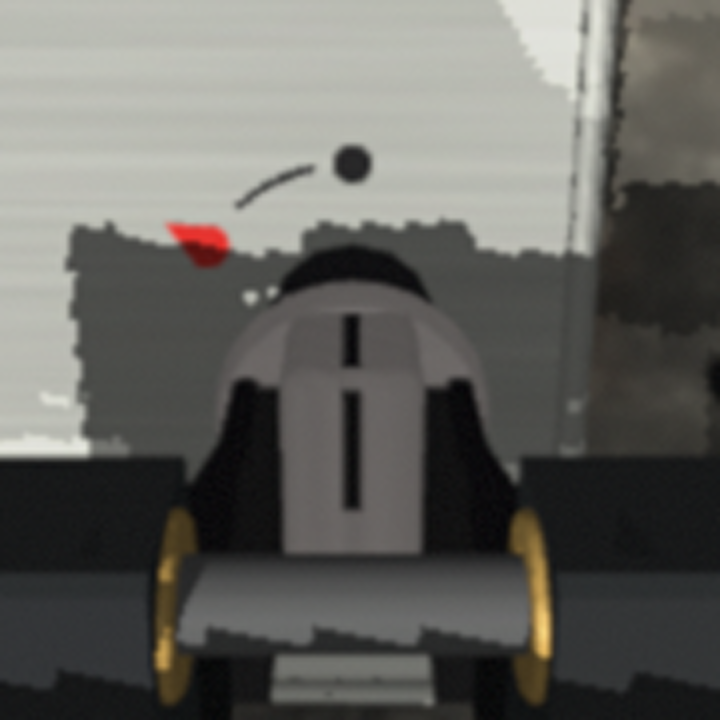

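View pics/c24.png

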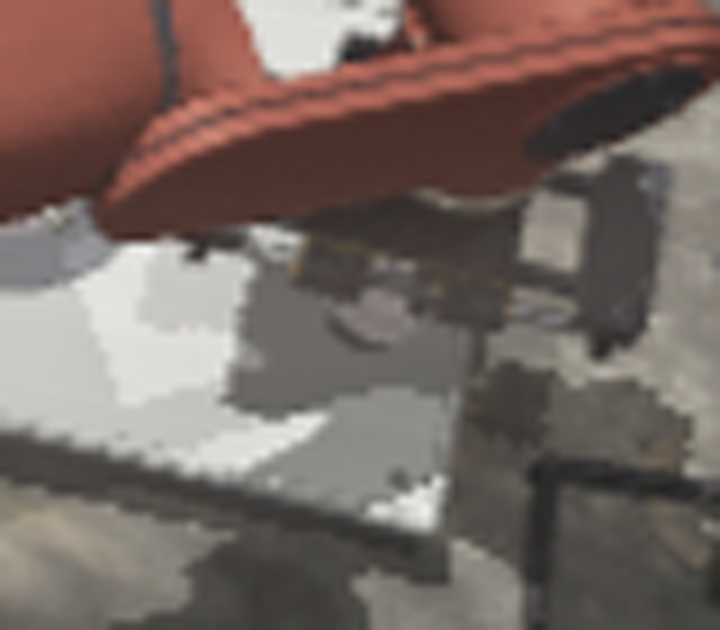

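```bash
python3 - <<'E'
from h import *
s=load('w12')
print(fitcirc(s,15.8,56,(540,-404),dict(l=202,r=310,t=219,b=328),(170,60),3))
s=load('w13'); st=get_state(); Rm=R.from_quat(st['orientation']).as_matrix(); p=st['ee_pos']
# shaft from disc top, along axis tool y
for y in np.arange(-2,5,1.):
  c=(p+Rm@[0,y,0])
  a=np.linspace(0,6.28,100)
  f=lambda r,z:((np.array([proj(s,(c[0]+r*np.cos(t),c[1]+r*np.sin(t),z)) for t in a])-[170,130])*4)
  d=f(15.8,56); k=f(22.8,p[2]-0.5); k2=f(23,p[2]-8)
  e=(np.array(proj(s,np.append((c+Rm@[0,21,0])[:2],p[2]+24)))-[170,130])*4
  print(y,'disc top',d[:,1].min().round(),'flange top',k[:,1].min().round(),k2[:,1].min().round(),'barend',e.round())
dot=ray(s,170+352/4,130+163/4,55); print('dot tool',Rm.T@(dot-p))
E
```

```text
(array([ 540.72265423, -404.25315473]), array([-0.00327201,  0.00328126,  0.23515794, -0.25428367]))
-2.0 disc top 263.0 flange top 309.0 291.0 barend [357. 388.]
-1.0 disc top 258.0 flange top 303.0 285.0 barend [357. 382.]
0.0 disc top 253.0 flange top 297.0 279.0 barend [357. 375.]
1.0 disc top 248.0 flange top 291.0 273.0 barend [357. 368.]
2.0 disc top 243.0 flange top 285.0 267.0 barend [357. 361.]
3.0 disc top 238.0 flange top 279.0 261.0 barend [357. 354.]
4.0 disc top 233.0 flange top 272.0 255.0 barend [357. 347.]
dot tool [44.04726469 33.15749025 -0.75465763]
```

```bash
python3 -m creep '[{"dx":0.006,"dy":0.0007,"dz":0,"rx":0,"ry":0,"rz":0,"hand":10},{"dx":0.004,"dy":0,"dz":0,"rx":0,"ry":0,"rz":0,"hand":10},{"dx":0.0025,"dy":0,"dz":0,"rx":0,"ry":0,"rz":0,"hand":10},{"dx":0,"dy":0,"dz":0,"rx":0,"ry":0,"rz":0,"hand":10}]' 35
python3 -m creep '[{"dx":0.0025,"dy":0,"dz":0,"rx":0,"ry":0,"rz":0,"hand":10},{"dx":0,"dy":0,"dz":0,"rx":0,"ry":0,"rz":0,"hand":10}]' 35
python3 -m creep '[{"dx":0.0025,"dy":0,"dz":0,"rx":0,"ry":0,"rz":0,"hand":10},{"dx":0,"dy":0,"dz":0,"rx":0,"ry":0,"rz":0,"hand":10}]' 35
```

```text
t: 16.35
ee_pos: [540.2, -404.1, 87.8]
orientation: [0.441, 0.553, -0.441, 0.553]
wrist_force: [1.2, 1.0, -1.4]
opening: 0.228
t: 16.55
ee_pos: [540.2, -404.0, 85.9]
orientation: [0.441, 0.553, -0.441, 0.553]
wrist_force: [0.5, 0.4, -1.0]
opening: 0.227
t: 16.75
ee_pos: [540.2, -404.0, 83.8]
orientation: [0.441, 0.553, -0.441, 0.553]
wrist_force: [1.1, 0.4, -1.3]
opening: 0.224
```

```bash
python3 -m creep '[{"dx":0.004,"dy":0,"dz":0,"rx":0,"ry":0,"rz":0,"hand":10},{"dx":0.004,"dy":0,"dz":0,"rx":0,"ry":0,"rz":0,"hand":10},{"dx":0.003,"dy":0,"dz":0,"rx":0,"ry":0,"rz":0,"hand":10},{"dx":0,"dy":0,"dz":0,"rx":0,"ry":0,"rz":0,"hand":10}]' 35
python3 -m creep '[{"dx":0.0025,"dy":0,"dz":0,"rx":0,"ry":0,"rz":0,"hand":10},{"dx":0,"dy":0,"dz":0,"rx":0,"ry":0,"rz":0,"hand":10}]' 35
python3 -m creep '[{"dx":0.0025,"dy":0,"dz":0,"rx":0,"ry":0,"rz":0,"hand":10},{"dx":0,"dy":0,"dz":0,"rx":0,"ry":0,"rz":0,"hand":10}]' 35
```

```text
t: 17.15
ee_pos: [540.1, -404.0, 74.6]
orientation: [0.441, 0.553, -0.441, 0.553]
wrist_force: [2.5, 0.9, -3.0]
opening: 0.226
t: 17.35
ee_pos: [540.2, -404.0, 73.0]
orientation: [0.441, 0.553, -0.441, 0.553]
wrist_force: [2.1, 2.2, -1.5]
opening: 0.228
t: 17.55
ee_pos: [540.2, -404.1, 71.5]
orientation: [0.441, 0.553, -0.441, 0.553]
wrist_force: [0.9, 3.9, 2.7]
opening: 0.226
```

```bash
python3 -m creep '[{"dx":0.0025,"dy":0,"dz":0,"rx":0,"ry":0,"rz":0,"hand":10},{"dx":0,"dy":0,"dz":0,"rx":0,"ry":0,"rz":0,"hand":10}]' 40
python3 -m creep '[{"dx":0.0025,"dy":0,"dz":0,"rx":0,"ry":0,"rz":0,"hand":10},{"dx":0,"dy":0,"dz":0,"rx":0,"ry":0,"rz":0,"hand":10}]' 40
python3 -m creep '[{"dx":0.002,"dy":0,"dz":0,"rx":0,"ry":0,"rz":0,"hand":10},{"dx":0,"dy":0,"dz":0,"rx":0,"ry":0,"rz":0,"hand":10}]' 40
```

```text
t: 17.75
ee_pos: [540.2, -404.1, 69.5]
orientation: [0.441, 0.553, -0.441, 0.553]
wrist_force: [0.1, 4.9, 5.3]
opening: 0.223
t: 17.95
ee_pos: [540.3, -404.2, 68.0]
orientation: [0.441, 0.553, -0.441, 0.553]
wrist_force: [-0.2, 4.7, 7.3]
opening: 0.226
t: 18.15
ee_pos: [540.4, -404.2, 67.7]
orientation: [0.441, 0.553, -0.441, 0.553]
wrist_force: [-3.3, 7.4, 13.7]
opening: 0.227
```

```bash
python3 -m creep '[{"dx":0.001,"dy":0,"dz":-0.0005,"rx":0,"ry":0,"rz":0,"hand":10},{"dx":0,"dy":0,"dz":0,"rx":0,"ry":0,"rz":0,"hand":10},{"dx":0,"dy":0,"dz":0,"rx":0,"ry":0,"rz":0,"hand":10}]' 40
python3 - <<'E'
from h import *
s=grab('wrist','w14'); crop('w14',170,130,350,310,4,'c25')
crop('w14',0,60,240,260,3,'c26')
st=get_state(); print(st['wrist_force'],st['ft_torque'])
E
```

```text
t: 18.45
ee_pos: [540.4, -404.2, 67.6]
orientation: [0.441, 0.553, -0.441, 0.553]
wrist_force: [-4.7, 8.1, 15.7]
opening: 0.23
[-4.53951681  7.58595885 15.40581943] [1.41848154 0.723766   0.03283405]
```

View pics/c25.png

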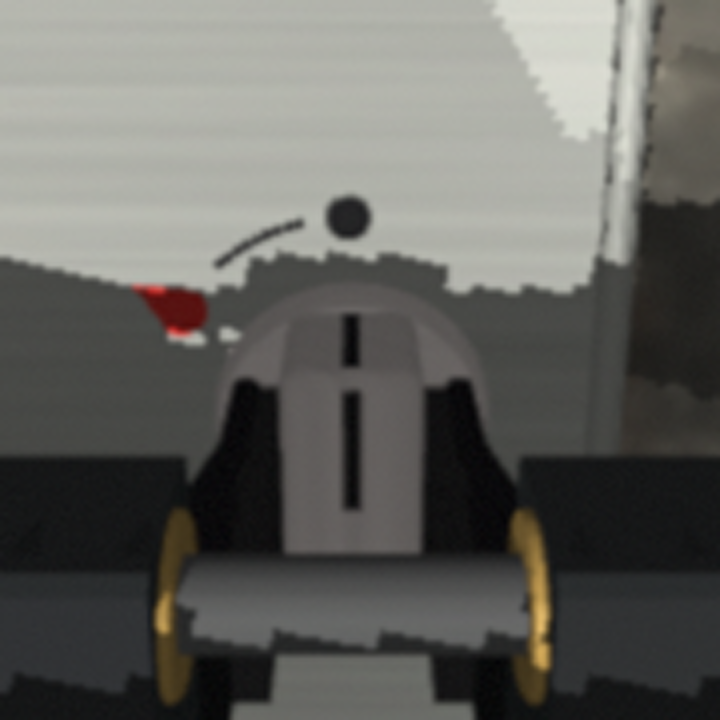

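View pics/w14.png

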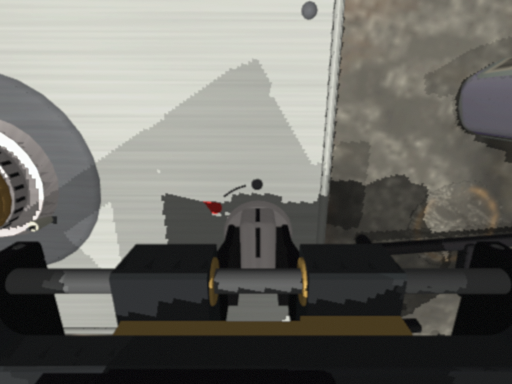

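```bash
python3 -m creep '[{"dx":0,"dy":0,"dz":-0.0005,"rx":0,"ry":0,"rz":0,"hand":10},{"dx":0,"dy":0,"dz":0,"rx":-0.01,"ry":0,"rz":0,"hand":10},{"dx":0,"dy":0,"dz":0,"rx":-0.015,"ry":0,"rz":0,"hand":10},{"dx":0,"dy":0,"dz":0,"rx":-0.015,"ry":0,"rz":0,"hand":10},{"dx":0,"dy":0,"dz":0,"rx":0,"ry":0,"rz":0,"hand":10}]' 40
python3 - <<'E'
from workcell import get_state
st=get_state(); print(st['ee_pos'],st['wrist_force'],st['ft_torque'])
E
```

```text
t: 19.0
ee_pos: [541.2, -404.3, 67.7]
orientation: [0.367, 0.603, -0.367, 0.605]
wrist_force: [-0.9, 5.6, 13.4]
opening: 0.228
[ 541.17624655 -404.33078979   67.67014647] [-0.88414893  5.5645521  13.39268994] [ 1.08435312  0.19478824 -0.00755753]
```

Still pressed in (z 67.7, 13 N). I'll carry on turning.

```bash
python3 -m creep '[{"dx":0.0005,"dy":0,"dz":0,"rx":-0.017,"ry":0,"rz":0,"hand":10},{"dx":0,"dy":0,"dz":0,"rx":-0.017,"ry":0,"rz":0,"hand":10},{"dx":0,"dy":0,"dz":0,"rx":-0.017,"ry":0,"rz":0,"hand":10},{"dx":0,"dy":0,"dz":0,"rx":0,"ry":0,"rz":0,"hand":10}]' 40
python3 -m creep '[{"dx":0,"dy":0,"dz":0,"rx":-0.017,"ry":0,"rz":0,"hand":10},{"dx":0,"dy":0,"dz":0,"rx":-0.017,"ry":0,"rz":0,"hand":10},{"dx":0,"dy":0,"dz":0,"rx":-0.017,"ry":0,"rz":0,"hand":10},{"dx":0,"dy":0,"dz":0,"rx":-0.017,"ry":0,"rz":0,"hand":10},{"dx":0,"dy":0,"dz":0,"rx":0,"ry":0,"rz":0,"hand":10}]' 40
python3 - <<'E'
from h import *
s=grab('wrist','w15'); crop('w15',170,130,350,310,4,'c27')
st=get_state(); Rm=R.from_quat(st['orientation']).as_matrix(); print(Rm.round(3),np.arctan2(Rm[1,1],Rm[0,1]),st['ee_pos'],st['wrist_force'],st['ft_torque'])
E
```

```text
t: 19.4
ee_pos: [541.5, -404.5, 67.6]
orientation: [0.266, 0.654, -0.266, 0.657]
wrist_force: [-0.6, 4.3, 14.2]
opening: 0.224
t: 19.9
ee_pos: [542.0, -404.6, 67.7]
orientation: [0.12, 0.695, -0.122, 0.698]
wrist_force: [2.0, 5.4, 13.5]
opening: 0.222
[[ 0.004  0.34   0.941]
 [-0.003  0.941 -0.34 ]
 [-1.    -0.001  0.005]] 1.2243413989720084 [ 541.99741153 -404.63891258   67.66294849] [ 1.67536921  5.64489603 13.53057349] [ 0.92321868 -0.27639656 -0.01438397]
```

View pics/c27.png

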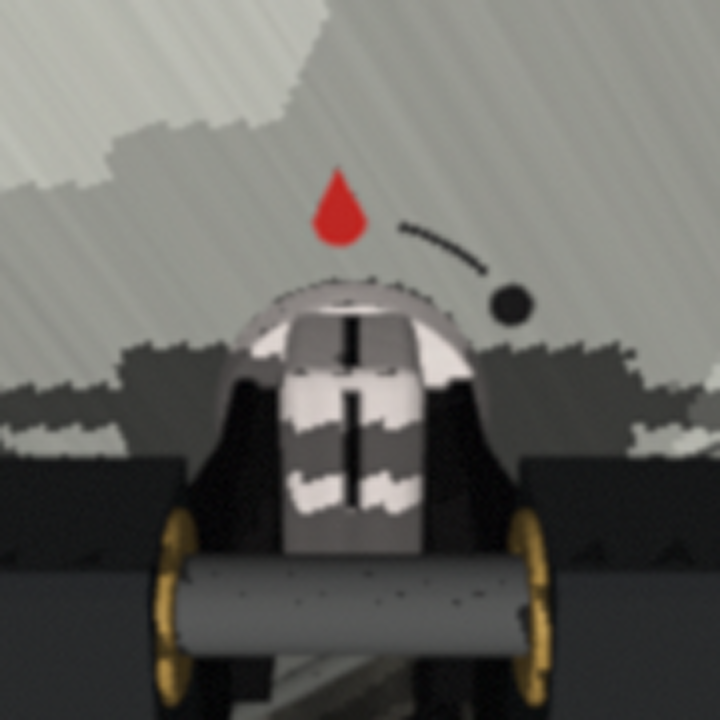

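View pics/w15.png

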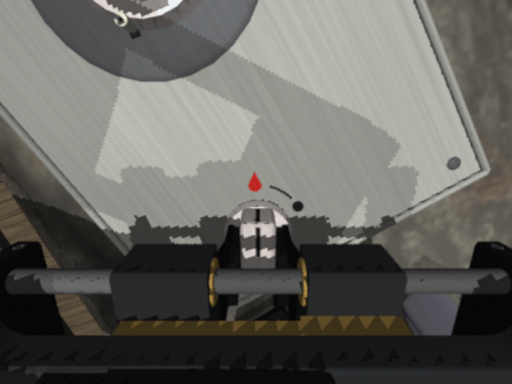

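```bash
python3 -m creep '[{"dx":0.0003,"dy":0,"dz":0,"rx":-0.014,"ry":0,"rz":0,"hand":10},{"dx":0,"dy":0,"dz":0,"rx":0,"ry":0,"rz":0,"hand":10},{"dx":0,"dy":0,"dz":0,"rx":0,"ry":0,"rz":0,"hand":10}]' 40
python3 - <<'E'
from h import *
grab('top','t16'); crop('t16',250,170,350,250,7,'c28'); grab('wrist','w16'); crop('w16',170,130,350,310,4,'c29')
st=get_state(); Rm=R.from_quat(st['orientation']).as_matrix(); print(np.arctan2(Rm[1,1],Rm[0,1])-.228,st['ee_pos'],st['wrist_force'],st['ft_torque'])
s=load('t16');print((np.array(proj(s,(539,-234,90)))-[250,170])*7,(np.array(proj(s,(537,-235,90)))-[250,170])*7)
E
```

```text
t: 20.25
ee_pos: [542.1, -404.6, 67.7]
orientation: [0.09, 0.699, -0.092, 0.703]
wrist_force: [0.3, 6.7, 13.3]
opening: 0.226
1.0836637541149228 [ 542.14918334 -404.63302947   67.67202937] [ 0.94731751  5.56306838 14.31673934] [ 1.03354318 -0.27626662 -0.0201182 ]
[289.58896078 233.70767526] [289.68856139 237.40628748]
```

View pics/c28.png

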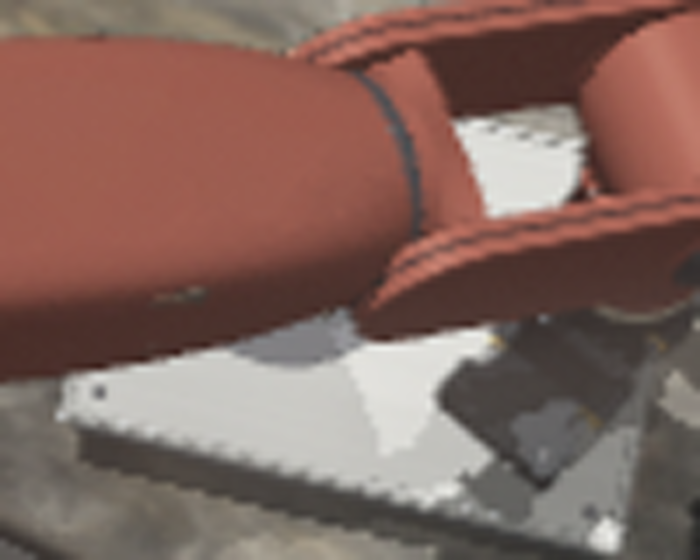

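View pics/c29.png

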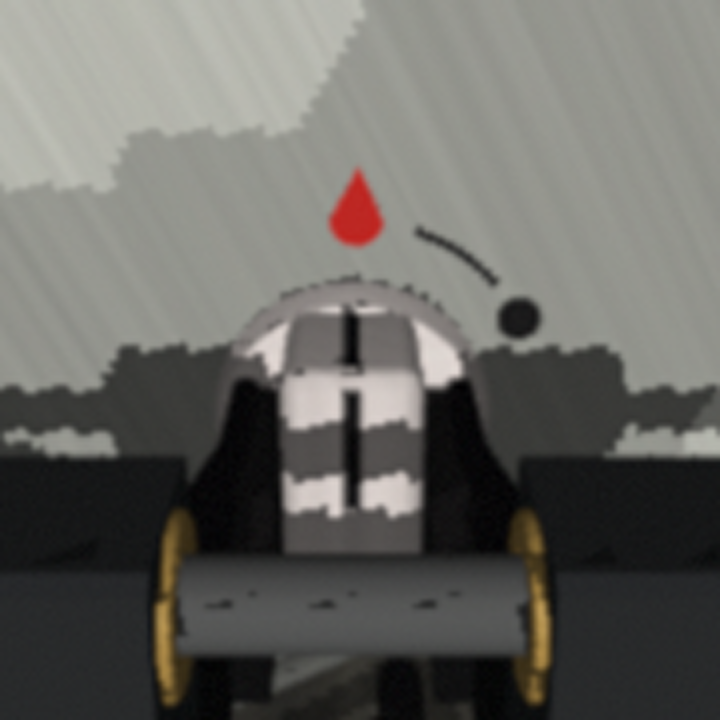

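```bash
python3 - <<'E'
from h import *
s=load('w12'); crop('w12',0,40,120,190,5,'c30')
im=cv2.imread('pics/c30.png'); a=np.linspace(0,6.28,100)
for c in ((538.5,-234),):
  for r,z,col in ((28.5,77,(255,0,0)),(25.5,90,(0,255,0)),(25.5,95,(0,0,255))):
    p=(np.array([proj(s,(c[0]+r*np.cos(t),c[1]+r*np.sin(t),z)) for t in a])-[0,40])*5
    cv2.polylines(im,[p.astype(np.int32)],True,col,1)
cv2.imwrite('pics/c31.png',im)
E
```

```text
(no output)
```

View pics/c31.png

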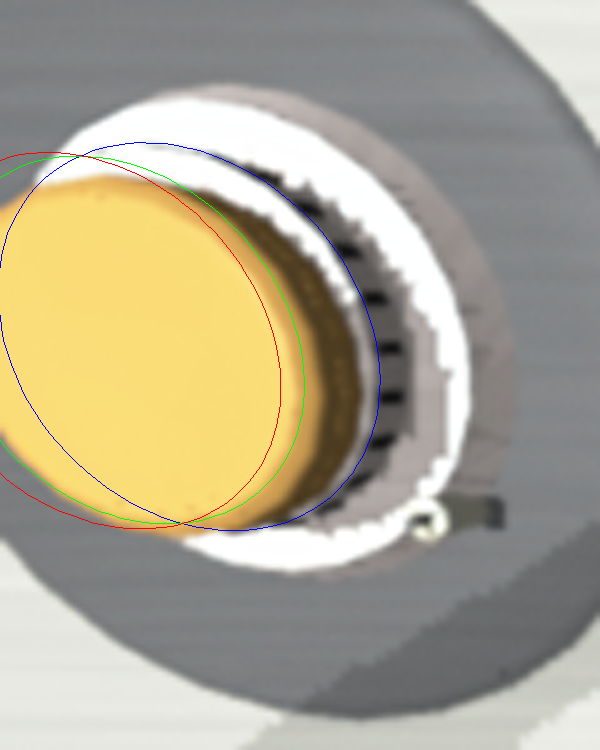

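The w12 close-up shows the cap flat on the shoulder. Its rim meets the shoulder all along the visible side, and it fits z ≈ 90 rather than 95. Everything is in place, so I'm handing in.

```bash
python3 -c "
from workcell import hand_in; print(hand_in())"
```

```text
the job is handed in; nothing more can be done
None
```

I put the rightmost brass cap on the burner and let go of it. I then pushed the knob nearest the base home on the shaft with its pointer at the off dot. With the shaft pressed in, I turned the knob anticlockwise to the red flame mark and handed in at about 20 s of the 69 s, still gripping and pressing; no verdict came back.

- **Knob:** the pointer is at about 1.08 rad from hob x and lines up with the flame mark in the last wrist picture. I set the grip to 40 N. TCP height stopped changing at 67.7 mm, about 5 mm below where the spring first resisted. The downward push was 13–14 N, above the 8 N spring, so the shaft was fully in. Allowing for 0.3 rad of play, the shaft turned at least about 0.75 rad.
- **Cap:** in the last clear view, taken while carrying the knob over, it sat flat on the shoulder with its rim at about 77 mm, the shoulder height. Two fits placed its centre 1.5–2 mm off the burner axis, about as far as the play allows. The arm hid it at the very end, so I could not check it again then.
- **Not fully explained:** a sideways force of about 5–7 N stayed at the wrist while pressing. It did not grow during the turn.
- **Other things:** I saw no contact with the pan support, scrubber, mug or soap dispenser, but I did not measure their positions again at the end.

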